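# Part the nested pots and put one away in the hatch chest

## Task

Pull the upper of the two nested white oblong pots straight up until it is clear of the lower one, stand it upright on the bare bench and let go. Then take it again another way (the chest's bay has no room for fingers along its long sides), lower it upright to the floor of the open bay without dropping it, and slide the chest's hatch fully shut. Leave the lower pot standing in its place and do not disturb the other things on the bench.

Things in the scene. Friction and masses are not known exactly. Their poses are not given: they have to be found in the camera images.
- pot_upper: Upper white plastic pot, a loose open oblong trough in mm: 112 long (its x, ends upright), 62 wide at the rim and 50 at the foot (its y, long sides flare), 78 high, walls and floor 4, 0.11-0.23 kg. Origin under the foot's centre, z up. Starts nested: foot 10 above the bench, same axes as the lower pot, top 40 of its long sides bare, ends masked by the lower pot's ends. Springy tongues hold it.
- upper_end (a point): Middle of the top edge of the upper pot's -x end wall: 54 mm from the pot's centre, 78 above its foot. This 4 thick upright wall (or the other end's) can be pinched from above, one finger inside, once the pot stands free. Axes as the pot's.
- pot_lower: Lower white plastic pot, heavy-footed (about 0.9 kg), loose on the bench: 125 mm long (its x), 69 wide (its y), long sides only 48 high, end walls 84 high. Origin under the foot's centre. Two springy tongues inside its long sides grip the upper pot: freeing takes about 2 to 6 N besides its weight, over the first 33 mm of lift.
- bay_floor (a point): Centre of the floor of the chest's bay, 12 mm above the bench. x along the bay, y from the parked hatch towards the bay and the closing frame, z up. The bay is a pit 170 long (x), 74 wide (y), 90 deep to the sliding hatch, for the pot lengthwise: no room for fingers beside its long sides, 58 in all beyond its ends.
- chest_top (a point): Centre of the fixed plywood chest's top, 102 mm above the bench, axes as bay_floor; the bay's centre is 56.5 from it along +y. Chest 214 (x) by 233 (y). Two rails along its x edges and a frame strip along its +y edge rise to 116 above the bench. The bench beside its +y edge, about y = -0.02, x = 0.5 to 0.65 m, always starts bare.
- hatch (a joint): Sliding hatch on the chest's top: 0 is fully shut over the bay, against the frame strip; grows in m as it is drawn back along the chest's -y; at 0.086 or more the bay is quite open; at most 0.122. Slides with about 1.5 N of friction and stays where left.
- hatch_grip (a point): Middle of the top edge of the upright wooden grip batten on the hatch, 138 mm above the bench: batten 90 long (chest x), 16 thick (chest y), 28 high above the board. Board 194 (x) by 94 (y) by 8, centred under it. Axes as bay_floor: shut by moving along +y; when shut it is straight above the bay's centre.
- seed_box: clear polypropylene box with a clip-on grey lid, 162 x 106 x 48 high; origin under its centre, long along its x, in mm. A bystander.
- padlock: small steel padlock lying flat, shackle open, about 73 x 46 x 18; origin under the middle of its case, in mm. A bystander.
- bamboo_rake: hand rake with bamboo handle, lying, about 205 long along its x, 76 wide, 23 high, in mm. A bystander.
- jar: glass jar with metal cap, 72 across, 100 high; origin under its centre, in mm. A bystander.
- clay_pot: terracotta flowerpot, 80 across, 75 high; origin under its centre, in mm. A bystander.
- tin: closed tin, 74 across, 100 high; origin under its centre, in mm. A bystander.
- brush: wooden flat brush lying, 180 long, in mm. A bystander.
Mind the look-alikes: they are no part of the job. What is shaped like the pot_upper but green, purple or yellow is not meant.

How it is judged:
By the outcome, as a careful person would: the job done as asked, in the order asked, and still so for the second after the job is handed in, with the robot touching nothing.
It also fails if it takes over 72 s, if anything falls off the work surface, if the arm or the gripper's body presses on something with over 40 N, if the wrist force passes 120 N, or if a joint passes its speed limit or range.

## Robot

A 6-joint arm with a two-finger parallel gripper is mounted at the origin on the work surface. World frame = base frame: x ahead of the robot, y to its left, z up, the work surface at z = 0. Lengths are in m, angles in rad, forces in N, time in s.
With the tool pointing down it reaches from about 0.35 to 0.85 m from the base axis. Payload 8.1 kg.
Tool frame: the origin (TCP) lies on the centre line of the jaws, within the pads' length; the fingertips stand 14 mm ahead of it and the grasp point (between the pads) lies 5 mm behind it; z points along the fingers, y is the direction in which the jaws open and shut (so a half turn about z gives the same grasp; the last joint's range is limited). The gripper opens to 93 mm and grips with 3 to 60 N. Pads are 15 mm wide; open, the fingers measure 128 mm over their backs; the gripper's body (75 mm by 188 mm) begins 65 mm behind the grasp point.
Start: joints at [-0.085, 0.13, 1.488, -0, 1.523, -0.085], TCP at [0.6, 0, 0.233] pointing down, gripper open.
Joint ranges: [-2.96, 2.96], [-0.89, 2.26], [0.02, 2.5], [-1.34, 4.48], [0, 2.73], [-2.66, 2.66]. Speed limits (rad/s): [2.39, 2.39, 2.79, 3.14, 3.14, 3.14].

## Interface

Orientations are given as a rotation vector (axis times angle).
In Python, from plant import robot gives the robot as it stands.
- The arm moves only by the tool jog_arm, never from a script. Its argument "steps" is a list of rows, each a list of 7 numbers: the closure, from 0 (fully open) to 1 (shut), then the shift along the tool's x, y, z in m, then the turn, a rotation vector about the tool's x, y, z in rad. In form: [[jaw, tx, ty, tz, rx, ry, rz], ...]. A call has 1 to 5 rows; each row is the pose to reach, as a shift and turn from the pose measured when the call began, along the tool's axes at that moment; what a row does not reach only later rows make up. A row lasts 1/8 s, in which the tool goes at most 62.5 mm and 10.7 degrees, less where a joint would pass 70% of its speed; a pose out of reach is approached as far as the arm can. A call with a gripper value outside its range is refused whole. The fingers move at their own pace and stop on an object; "force" is the grip in N (left out, the last holds). Time passes only in rows, so rows that repeat a pose let the fingers close. It gives the time, the measured TCP pose, the force and the opening at its end, in the units of the state.
- robot.read_state(): the state, without advancing time (a new reading comes with each control period).
- robot.read_camera(name): name is "scene" or "side" or "wrist"; returns a dict with "image" (384x512x3 uint8, red, green, blue), "mtx" (3x3 intrinsics, pixels), "extrinsics" (4x4, takes a point from camera to world coordinates); the wrist camera has in their place "tool_from_camera" (4x4, takes a point from camera to tool coordinates, whose origin is the TCP and whose axes are the flange's). Camera axes: x right, y down, z forward; pixel columns grow to the right and rows downward; lengths in m; the calibration is good to about 2 mm. A picture is of the moment at which its call begins: read the wrist's pose just before it. There is no depth.
- robot.close_job(): hands the job in, once; it reports no verdict.
The state is a dict: "t": time; "q": joint angles; "dq": joint speeds; "joint_torque": joint torques, N m; "tool_pos": TCP position; "orientation": TCP orientation; "force": force on the tool from outside, world axes, zero at the start; "wrist_torque": the same for the moment, N m; "opening": finger opening in m.
Only numpy, scipy, OpenCV 4.12 (cv2) and the standard library are available. Lean on these libraries where they do the work, as an engineer would, in place of code of your own. Each camera call takes 0.05 s, during which the arm holds its last target.

## Working session

There is one attempt and no reset: what is moved stays moved. The work goes in short steps, Python scripts to look and compute and a tool call to move; the robot and the scene stay as the last step left them, time stands still between calls to the robot, and variables do not carry over. Pictures are saved under pics/ and viewed, and the job is handed in when it is done.

Besides the shell and the picture viewer there is one more tool, called as name(argument=value, ...), one argument or row to a line, values as JSON. jog_arm: Moves the arm, as the interface text tells. Its arguments: {"type":"object","properties":{"steps":{"type":"array"},"force":{"type":"number"}},"required":["steps"]}

```bash
ls; mkdir -p pics
python3 - <<'E'
from plant import robot
import cv2,numpy as np
s=robot.read_state(); print(s)
for n in ["scene","side","wrist"]:
    c=robot.read_camera(n)
    cv2.imwrite(f"pics/{n}0.png",c["image"][:,:,::-1])
    print(n,c["mtx"].round(1).tolist(),np.round(c.get("extrinsics",c.get("tool_from_camera")),4).tolist())
    np.savez(f"cam_{n}0.npz",**{k:v for k,v in c.items()})
E
```

```text
pics
{'t': 0.0, 'q': array([-8.53920929e-02,  1.31160900e-01,  1.48926271e+00,  2.59169288e-05,
        1.52302478e+00, -8.54454094e-02]), 'dq': array([-3.45120328e-04,  1.32047469e-03, -5.19535896e-05,  1.19855672e-03,
        1.09507388e-03, -8.82015238e-04]), 'joint_torque': array([-1.61290725e-03, -5.59853125e+01, -4.91755986e+01,  7.67333270e-02,
        3.59135563e-02, -2.97389461e-04]), 'tool_pos': array([5.99452534e-01, 8.33931237e-05, 2.31596701e-01]), 'orientation': array([-2.22036786e+00, -2.22048344e+00,  1.84588994e-03]), 'force': array([0.17695029, 0.12220967, 0.10005879]), 'wrist_torque': array([ 0.02093487, -0.00213185,  0.03731389]), 'opening': 0.09306644708367753}
scene [[350.2, 0.0, 260.2], [0.0, 350.2, 192.3], [0.0, 0.0, 1.0]] [[0.7252, 0.5529, -0.4104, 0.9668], [0.6885, -0.5898, 0.4221, -0.331], [-0.0087, -0.5887, -0.8083, 0.9361], [0.0, 0.0, 0.0, 1.0]]
side [[370.3, 0.0, 259.0], [0.0, 370.3, 195.8], [0.0, 0.0, 1.0]] [[-0.925, -0.2732, 0.2639, 0.262], [-0.3794, 0.6992, -0.6059, 0.7931], [-0.019, -0.6607, -0.7504, 0.9778], [0.0, 0.0, 0.0, 1.0]]
wrist [[303.0, 0.0, 251.7], [0.0, 303.0, 190.1], [0.0, 0.0, 1.0]] [[-0.0011, -0.9694, -0.2454, 0.0667], [1.0, -0.0011, -0.0003, -0.0004], [0.0, -0.2454, 0.9694, -0.1528], [0.0, 0.0, 0.0, 1.0]]
```

View pics/scene0.png

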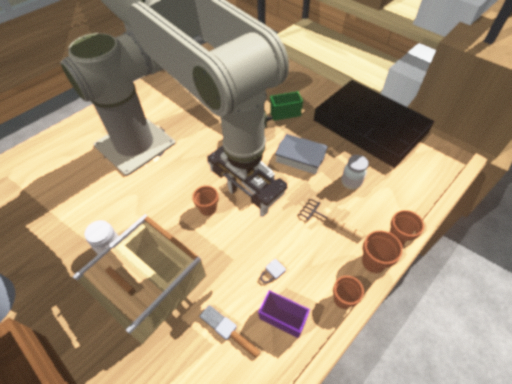

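View pics/side0.png

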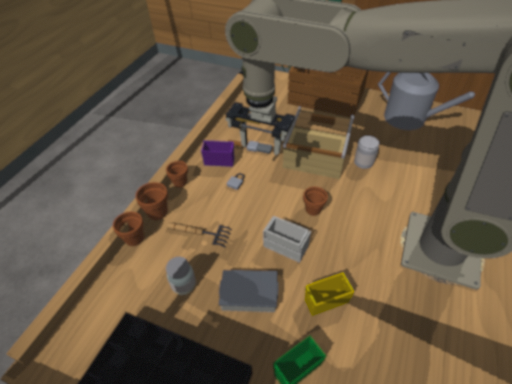

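View pics/wrist0.png

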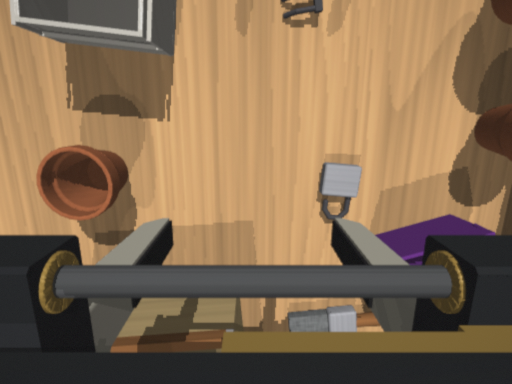

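The scene camera shows the chest around (140,275) with the hatch drawn back. The side camera shows the white nested pair at (287,237). The look-alikes there are yellow (330,293), green (300,360) and purple (218,153), so only the white pair fits. I'll enlarge it to confirm.

```bash
cat > h.py <<'E'
import numpy as np,cv2
from scipy.spatial.transform import Rotation as R
def load(n): return np.load(n,allow_pickle=True)
def T_wc(c,pos=None,ori=None):
    if "extrinsics" in c: return c["extrinsics"]
    T=np.eye(4);T[:3,:3]=R.from_rotvec(ori).as_matrix();T[:3,3]=pos
    return T@c["tool_from_camera"]
def ray(c,T,u,v,z):
    d=T[:3,:3]@np.linalg.inv(c["mtx"])@np.array([u,v,1.]);o=T[:3,3]
    return o+d*(z-o[2])/d[2]
def proj(c,T,P):
    p=(np.linalg.inv(T)@np.c_[P,np.ones(len(P))].T)[:3]
    q=c["mtx"]@p; return (q[:2]/q[2]).T
def crop(im,x0,y0,x1,y1,k,name):
    c=cv2.resize(np.ascontiguousarray(im[y0:y1,x0:x1,::-1]),None,fx=k,fy=k,interpolation=cv2.INTER_CUBIC)
    for x in range((x0+9)//10*10,x1,10):
        cv2.line(c,((x-x0)*k,0),((x-x0)*k,6 if x%50 else 14),(0,0,255),1)
        if x%20==0: cv2.putText(c,str(x),((x-x0)*k-10,24),0,.4,(0,0,255),1)
    for y in range((y0+9)//10*10,y1,10):
        cv2.line(c,(0,(y-y0)*k),(6,(y-y0)*k),(0,0,255),1)
        if y%20==0: cv2.putText(c,str(y),(8,(y-y0)*k+4),0,.4,(0,0,255),1)
    cv2.imwrite("pics/"+name,c)
E
python3 - <<'E'
from h import *
a=load("cam_side0.npz")["image"]; crop(a,240,195,340,270,8,"side0_pots.png"); crop(a,260,95,390,185,6,"side0_chest.png")
b=load("cam_scene0.npz")["image"]; crop(b,70,205,215,335,5,"scene0_chest.png")
E
```

```text
(no output)
```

View pics/side0_pots.png

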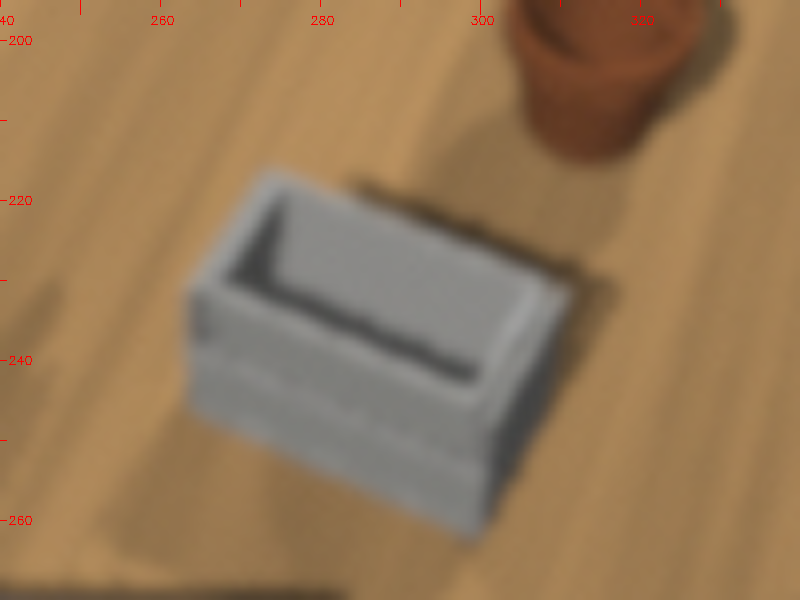

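View pics/side0_chest.png

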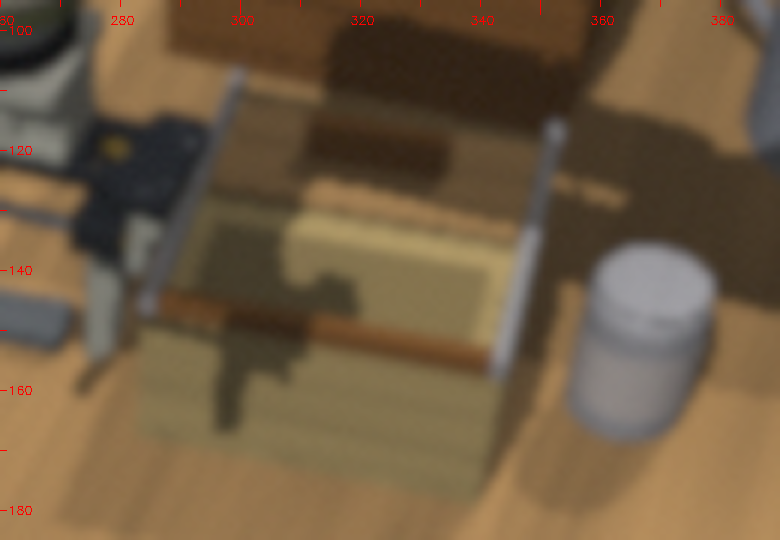

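View pics/scene0_chest.png

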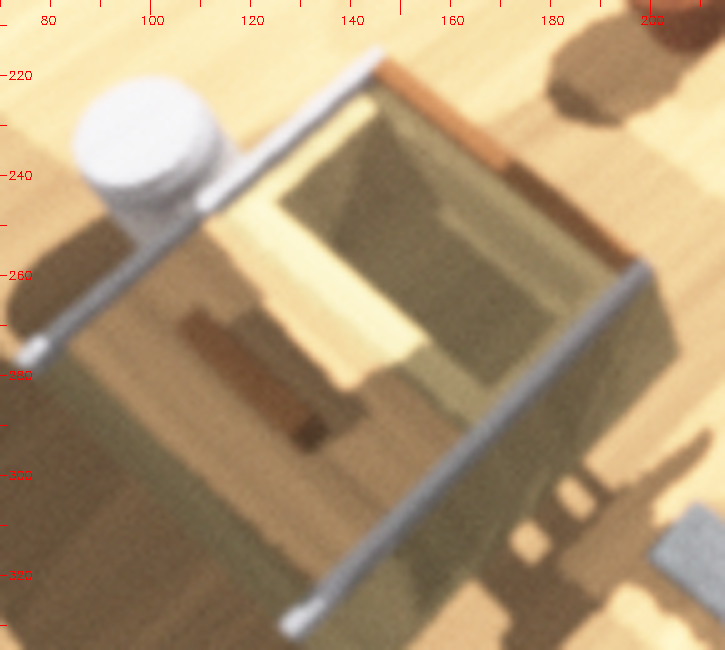

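The crop confirms the white nested pair: the upper rim rises above the lower long-side edge at rows 240–255, and the end walls are masked. The chest's frame strip runs from about (146,216) to (200,258) in the scene view.

Run:
```python
from h import *
s=load("cam_side0.npz");T=T_wc(s)
def show(l,z):
    for u,v in l: print((u,v),z,ray(s if c is s else c,T,u,v,z).round(4))
c=s
print("pot rim corners"); show([(264,230.5),(273,217),(311,231),(301,246)],.086)
print("base"); show([(264,246),(299,262.5)],0)
print("chest side cam: frame/rails"); show([(283.5,145.5),(343,156),(299.5,107),(354,115.5)],.116)
show([(284,167),(338,178)],0)
c=load("cam_scene0.npz");T=T_wc(c)
print("chest scene"); show([(146,215),(201,257),(73,277),(128,331)],.116)
print("batten top"); show([(106,268),(112,265),(136,289),(131,292)],.138)
```

```text
pot rim corners
(264, 230.5) 0.086 [0.5099 0.1944 0.086 ]
(273, 217) 0.086 [0.5032 0.1372 0.086 ]
(311, 231) 0.086 [0.3802 0.1452 0.086 ]
(301, 246) 0.086 [0.3912 0.2062 0.086 ]
base
(264, 246) 0 [0.5115 0.1923 0.    ]
(299, 262.5) 0 [0.3909 0.2085 0.    ]
chest side cam: frame/rails
(283.5, 145.5) 0.116 [ 0.5743 -0.1521  0.116 ]
(343, 156) 0.116 [ 0.3673 -0.1738  0.116 ]
(299.5, 107) 0.116 [ 0.5932 -0.3893  0.116 ]
(354, 115.5) 0.116 [ 0.383  -0.4106  0.116 ]
(284, 167) 0 [ 0.573  -0.1646  0.    ]
(338, 178) 0 [ 0.3699 -0.1817  0.    ]
chest scene
(146, 215) 0.116 [ 0.3728 -0.1762  0.116 ]
(201, 257) 0.116 [ 0.5809 -0.1549  0.116 ]
(73, 277) 0.116 [ 0.3909 -0.4078  0.116 ]
(128, 331) 0.116 [ 0.5993 -0.3874  0.116 ]
batten top
(106, 268) 0.138 [ 0.4441 -0.3384  0.138 ]
(112, 265) 0.138 [ 0.448  -0.3239  0.138 ]
(136, 289) 0.138 [ 0.5422 -0.3186  0.138 ]
(131, 292) 0.138 [ 0.5397 -0.3309  0.138 ]
```

jog_arm(
  steps=[
    [0, 0.171, -0.154, 0.02, 0, 0, -1.47],
    [0, 0.171, -0.154, 0.02, 0, 0, -1.47],
    [0, 0.171, -0.154, 0.02, 0, 0, -1.47],
    [0, 0.171, -0.154, 0.02, 0, 0, -1.47],
    [0, 0.171, -0.154, 0.02, 0, 0, -1.47],
  ],
)

```text
t: 0.78
tool_pos: [0.4433, 0.1731, 0.2115]
orientation: [-0.963, -2.988, -0.0]
force: [0.4, -1.7, -0.5]
opening: 0.0928
```

```bash
cat >> h.py <<'E'
def tgt(pos,yaw,zt=None):
    """remaining shift/turn in tool axes to tool-down pose, tool y at world angle yaw"""
    from plant import robot
    s=robot.read_state(); Rm=R.from_rotvec(s["orientation"])
    y=np.array([np.cos(yaw),np.sin(yaw),0]);z=np.array([0,0,-1.]);x=np.cross(y,z)
    G=R.from_matrix(np.c_[x,y,z])
    sh=Rm.inv().apply(np.array(pos)-s["tool_pos"]); tr=(Rm.inv()*G).as_rotvec()
    print("t",round(s["t"],2),"pos",s["tool_pos"].round(4),"q",s["q"].round(2),"F",s["force"].round(1),"open",round(s["opening"],4))
    print("shift",sh.round(4),"turn",tr.round(4))
E
python3 -c "
from h import *
tgt((.446,.171,.21),1.47)"
```

```text
t 0.78 pos [0.4433 0.1731 0.2115] q [ 0.26 -0.2   1.85  0.    1.49 -0.68] F [ 0.4 -1.7 -0.5] open 0.0928
shift [-0.0035 -0.0001  0.0015] turn [-1.000e-04 -2.200e-03 -5.226e-01]
```

jog_arm(
  steps=[
    [0, -0.0035, 0, 0.0015, 0, 0, -0.523],
    [0, -0.0035, 0, 0.0015, 0, 0, -0.523],
    [0, -0.0035, 0, 0.0015, 0, 0, -0.523],
    [0, -0.0035, 0, 0.0015, 0, 0, -0.523],
  ],
)

```text
t: 1.27
tool_pos: [0.4459, 0.171, 0.2097]
orientation: [-0.159, -3.135, -0.001]
force: [0.3, 0.5, -0.5]
opening: 0.0928
```

Run:
```python
from h import *
from plant import robot
tgt((.446,.171,.21),1.47)
for n in ["wrist","scene"]:
    s=robot.read_state()
    c=robot.read_camera(n)
    np.savez(f"cam_{n}1.npz",pos=s["tool_pos"],ori=s["orientation"],**c)
    cv2.imwrite(f"pics/{n}1.png",c["image"][:,:,::-1])
```

```text
t 1.27 pos [0.4459 0.171  0.2097] q [ 0.26 -0.19  1.85  0.    1.49 -1.21] F [ 0.3  0.5 -0.5] open 0.0928
shift [-0.0001 -0.     -0.0003] turn [ 0.0003 -0.0025 -0.0007]
```

View pics/wrist1.png

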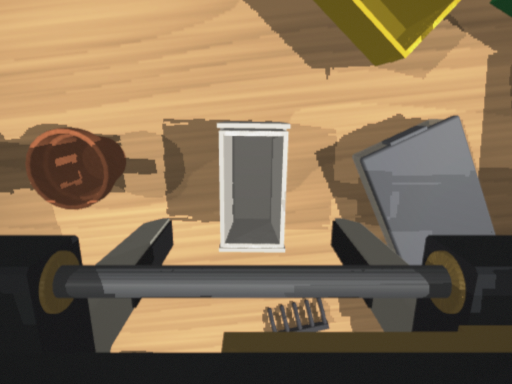

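View pics/scene1.png

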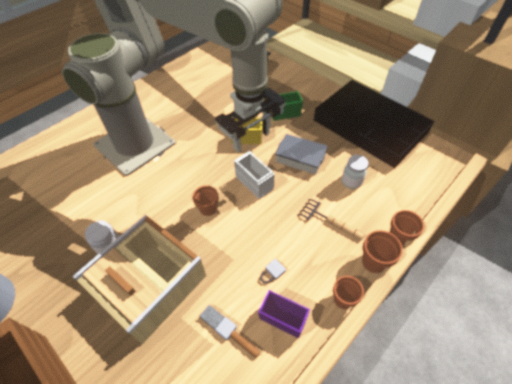

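The wrist view shows the white pair's rim corners at about (218,124), (290,124), (285,251) and (219,251). The seed box is to its right and the clay pot to its left.

Run:
```python
from h import *
c=load("cam_wrist1.npz");crop(c["image"],190,105,320,265,5,"w1crop.png")
c=load("cam_scene1.npz");crop(c["image"],220,140,290,205,9,"s1crop.png");crop(c["image"],70,205,215,335,5,"s1chest.png")
```

```text
(no output)
```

View pics/w1crop.png

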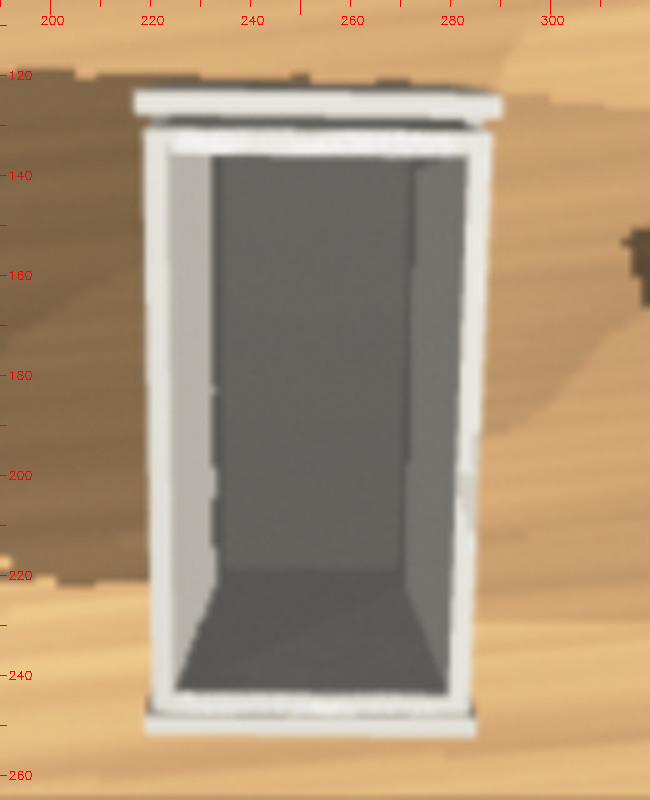

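View pics/s1crop.png

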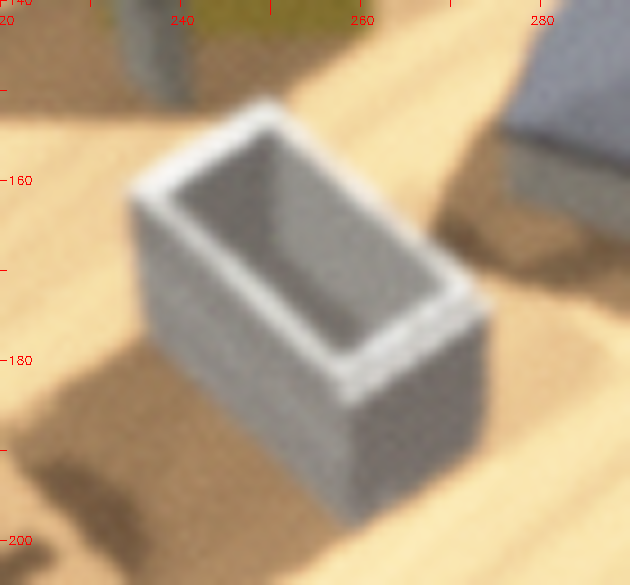

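View pics/s1chest.png

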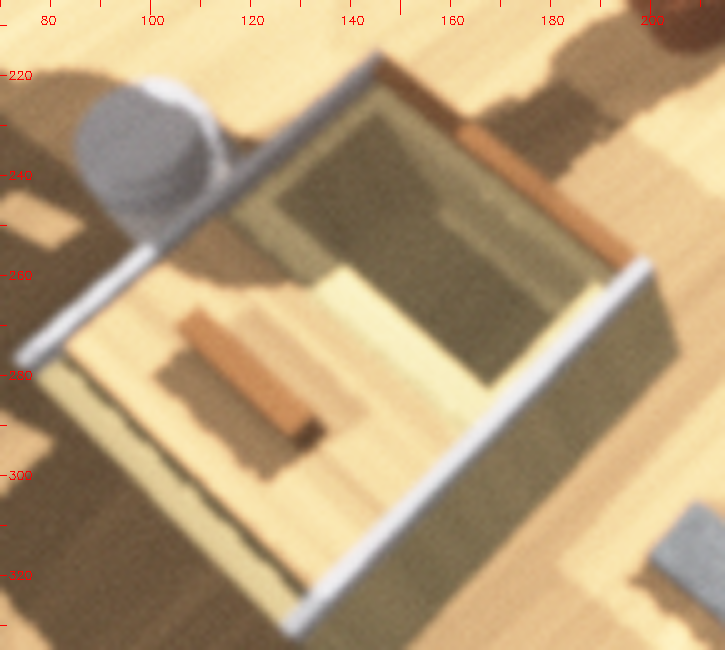

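Run:
```python
from h import *
c=load("cam_wrist1.npz");T=T_wc(c,c["pos"],c["ori"])
def rect(l,z,c,T):
    P=np.array([ray(c,T,u,v,z)[:2] for u,v in l]); m=P.mean(0)
    a=P[0]-P[1];b=P[3]-P[2];d=P[0]-P[3];e=P[1]-P[2]
    print(P.round(4).tolist(),"c",m.round(4))
    for w in (a,b,d,e): print("  len",np.linalg.norm(w).round(4),"ang",np.round(np.arctan2(w[1],w[0]),3))
print("upper");rect([(218.7,130.5),(288,131.3),(283.3,247),(220.5,247)],.088,c,T)
print("lower");rect([(216.5,123),(290.3,124),(284.7,252),(218.8,252)],.084,c,T)
c=load("cam_scene1.npz");T=T_wc(c)
print("scene lower");rect([(234.5,161.5),(249.5,150.5),(274.5,173.5),(259,184.5)],.085,c,T)
print("chest");rect([(146,215),(200.5,257.5),(128,332),(72.5,277.5)],.116,c,T)
print("batten");rect([(105.5,270),(109.5,267),(135,290.5),(130.5,294)],.138,c,T)
print("hatch board front edge?")
```

```text
upper
[[0.3896, 0.1463], [0.3966, 0.2076], [0.5074, 0.1948], [0.5011, 0.1336]] c [0.4487 0.1706]
  len 0.0618 ang -1.685
  len 0.0616 ang -1.673
  len 0.1123 ang 3.028
  len 0.1116 ang 3.027
lower
[[0.383, 0.1447], [0.3906, 0.2106], [0.5148, 0.1961], [0.5081, 0.1306]] c [0.4491 0.1705]
  len 0.0663 ang -1.687
  len 0.0659 ang -1.673
  len 0.1259 ang 3.029
  len 0.125 ang 3.025
scene lower
[[0.3901, 0.1456], [0.3917, 0.2127], [0.5172, 0.1966], [0.5117, 0.1321]] c [0.4527 0.1717]
  len 0.0671 ang -1.595
  len 0.0647 ang -1.656
  len 0.1224 ang 3.032
  len 0.1265 ang 3.014
chest
[[0.3728, -0.1762], [0.581, -0.1566], [0.6012, -0.3887], [0.3912, -0.4093]] c [ 0.4866 -0.2827]
  len 0.2091 ang -3.048
  len 0.2109 ang -3.043
  len 0.2339 ang 1.649
  len 0.2329 ang 1.657
batten
[[0.4478, -0.342], [0.4481, -0.331], [0.5435, -0.3223], [0.5429, -0.3344]] c [ 0.4956 -0.3325]
  len 0.011 ang -1.597
  len 0.0121 ang -1.62
  len 0.0954 ang -3.062
  len 0.0958 ang -3.051
hatch board front edge?
```

```bash
python3 -c "
from h import *
tgt((.4488,.1706,.068),1.457)"
```

```text
t 1.38 pos [0.446  0.171  0.2098] q [ 0.26 -0.19  1.85  0.    1.49 -1.21] F [ 0.2 -0.1 -0.2] open 0.0928
shift [-0.0032 -0.0002  0.1418] turn [ 0.0004 -0.0024  0.0096]
```

jog_arm(
  steps=[
    [0.0, -0.003, 0, 0.04, 0, -0.0024, 0.0096],
    [0.0, -0.003, 0, 0.09, 0, -0.0024, 0.0096],
    [0.0, -0.003, 0, 0.125, 0, -0.0024, 0.0096],
    [0.0, -0.003, 0, 0.142, 0, -0.0024, 0.0096],
    [0.0, -0.003, 0, 0.142, 0, -0.0024, 0.0096],
  ],
  force=25,
)

```text
t: 2.0
tool_pos: [0.448, 0.1706, 0.0671]
orientation: [-0.181, -3.134, 0.0]
force: [0.7, 0.4, 1.4]
opening: 0.0929
```

Run:
```python
from h import *
from plant import robot
tgt((.4488,.1706,.068),1.457)
s=robot.read_state();c=robot.read_camera("wrist");np.savez("cam_wrist2.npz",pos=s["tool_pos"],ori=s["orientation"],**c)
cv2.imwrite("pics/wrist2.png",c["image"][:,:,::-1])
```

```text
t 2.0 pos [0.448  0.1706 0.0671] q [ 0.26 -0.05  1.98  0.    1.21 -1.2 ] F [0.7 0.4 1.4] open 0.0929
shift [-0.0008  0.0001 -0.0009] turn [-0.0004 -0.002  -0.0013]
```

View pics/wrist2.png

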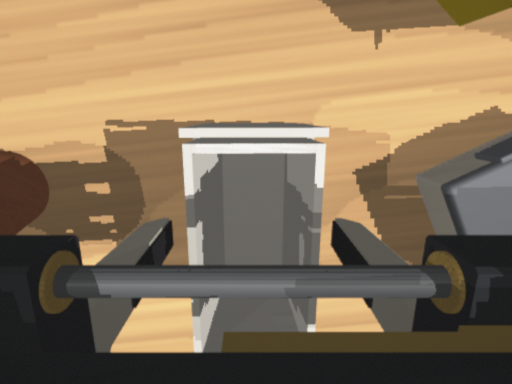

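The pot sits centred between the fingers. I'm closing on it now.

jog_arm(
  steps=[
    [1, 0, 0, 0, 0, 0, 0],
    [1, 0, 0, 0, 0, 0, 0],
    [1, 0, 0, 0, 0, 0, 0],
    [1, 0, 0, 0, 0, 0, 0],
  ],
  force=30,
)

```text
t: 2.55
tool_pos: [0.4494, 0.1711, 0.069]
orientation: [0.18, 3.135, 0.002]
force: [0.2, 1.1, 2.5]
opening: 0.061
```

jog_arm(
  steps=[
    [1, 0, 0, -0.006, 0, 0, 0],
    [1, 0, 0, -0.012, 0, 0, 0],
    [1, 0, 0, -0.018, 0, 0, 0],
    [1, 0, 0, -0.024, 0, 0, 0],
    [1, 0, 0, -0.03, 0, 0, 0],
  ],
)

```text
t: 3.18
tool_pos: [0.4494, 0.1711, 0.0995]
orientation: [0.18, 3.135, 0.002]
force: [-0.3, -0.3, -2.7]
opening: 0.0613
```

```bash
cat >> h.py <<'E'
def snap(n,name):
    from plant import robot
    s=robot.read_state();c=robot.read_camera(n);np.savez(f"cam_{name}.npz",pos=s["tool_pos"],ori=s["orientation"],**c)
    cv2.imwrite(f"pics/{name}.png",c["image"][:,:,::-1]); return c
E
python3 - <<'E'
from h import *
c=snap("scene","scene3");crop(c["image"],210,110,310,210,6,"s3crop.png")
E
```

```text
(no output)
```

View pics/s3crop.png

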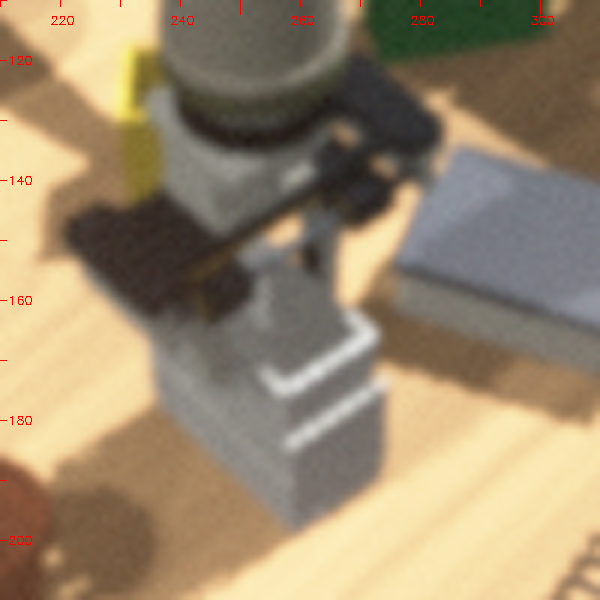

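The upper pot is rising out (rim at about (270,170)) and the lower one is unmoved (bottom corner still at (260,198)). I'm continuing straight up.

jog_arm(
  steps=[
    [1, 0, 0, -0.01, 0, 0, 0],
    [1, 0, 0, -0.025, 0, 0, 0],
    [1, 0, 0, -0.045, 0, 0, 0],
    [1, 0, 0, -0.065, 0, 0, 0],
    [1, 0, 0, -0.08, 0, 0, 0],
  ],
)

```text
t: 3.85
tool_pos: [0.4505, 0.1713, 0.1826]
orientation: [0.18, 3.132, 0.003]
force: [0.2, -0.4, -2.3]
opening: 0.061
```

Run:
```python
from h import *
tgt((.56,0.02,.19),1.457)
c=snap("scene","scene4");crop(c["image"],210,90,330,210,5,"s4crop.png")
c=snap("side","side4")
```

```text
t 3.85 pos [0.4505 0.1713 0.1826] q [ 0.26 -0.17  1.88  0.    1.43 -1.2 ] F [ 0.2 -0.4 -2.3] open 0.061
shift [-0.1262 -0.1378 -0.0072] turn [ 0.0024  0.0046 -0.001 ]
```

View pics/s4crop.png

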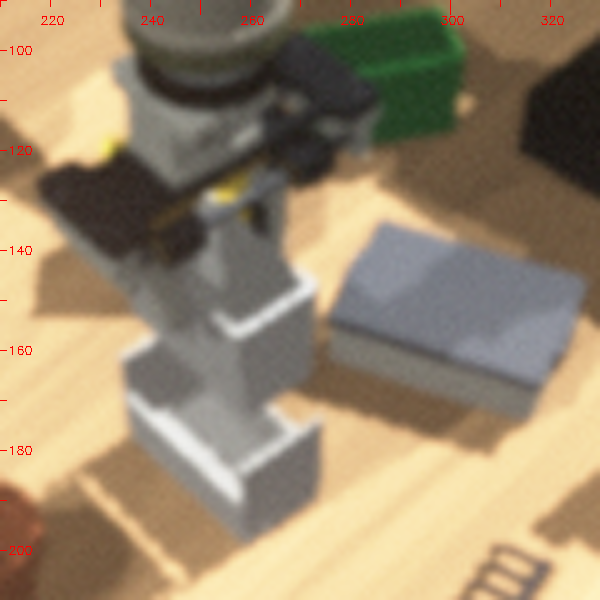

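View pics/side4.png

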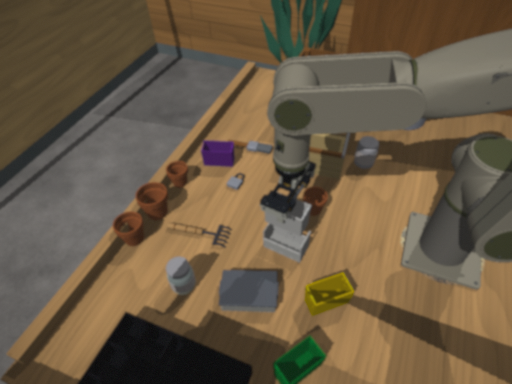

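The upper pot is clear: its foot is at about 0.12 m and the lower pot has not moved (corner at (258,198)). Next I check the bare area before placing.

Run:
```python
from h import *
c=load("cam_scene1.npz");T=T_wc(c)
for n,u,v,z in [("clay rim",206,192,.075),("clay base",206,211,0),("padlock",275,270,.01),("purple corner",262,292,.05),("purple left",259,318,0),("frame corner",200.5,257.5,.116),("brush",205,310,.01),("rake tines",308,208,.01)]:
    print(n,ray(c,T,u,v,z).round(3))
tgt((.57,-0.01,.19),1.67)
```

```text
clay rim [0.408 0.006 0.075]
clay base [ 0.416 -0.014 -0.   ]
padlock [ 0.713 -0.015  0.01 ]
purple corner [ 0.74  -0.097  0.05 ]
purple left [ 0.77 -0.14  0.  ]
frame corner [ 0.581 -0.157  0.116]
brush [ 0.654 -0.225  0.01 ]
rake tines [0.649 0.211 0.01 ]
t 3.95 pos [0.4512 0.1716 0.1832] q [ 0.26 -0.17  1.88  0.    1.43 -1.2 ] F [-0.1  0.6 -1.8] open 0.0611
shift [-0.1388 -0.1667 -0.0065] turn [ 0.0025  0.0068 -0.214 ]
```

jog_arm(
  steps=[
    [1, -0.03, -0.036, -0.004, 0, 0, -0.05],
    [1, -0.065, -0.078, -0.006, 0, 0.003, -0.1],
    [1, -0.1, -0.12, -0.006, 0, 0.005, -0.15],
    [1, -0.13, -0.156, -0.006, 0, 0.006, -0.2],
    [1, -0.139, -0.167, -0.006, 0, 0.006, -0.214],
  ],
)

```text
t: 4.58
tool_pos: [0.5707, -0.0127, 0.1885]
orientation: [0.153, -3.138, -0.003]
force: [-0.0, 0.3, -2.1]
opening: 0.0609
```

Run:
```python
from h import *
tgt((.57,-0.01,.06),1.67)
```

```text
t 4.58 pos [ 0.5707 -0.0127  0.1885] q [-0.11  0.08  1.63  0.    1.44 -1.78] F [-0.   0.3 -2.1] open 0.0609
shift [0.0004 0.0024 0.1285] turn [ 0.0022 -0.0002 -0.0019]
```

jog_arm(
  steps=[
    [1, 0, 0.002, 0.03, 0.002, 0, 0],
    [1, 0, 0.002, 0.07, 0.002, 0, 0],
    [1, 0, 0.002, 0.1, 0.002, 0, 0],
    [1, 0, 0.002, 0.117, 0.002, 0, 0],
    [1, 0, 0.002, 0.121, 0.002, 0, 0],
  ],
)

```text
t: 5.2
tool_pos: [0.5695, -0.0099, 0.0664]
orientation: [0.153, -3.136, -0.001]
force: [-0.3, -0.5, -1.6]
opening: 0.0608
```

Run:
```python
from h import *
tgt((.57,-0.01,.06),1.67)
c=snap("side","side5");crop(c["image"],210,110,310,210,6,"side5c.png")
```

```text
t 5.2 pos [ 0.5695 -0.0099  0.0664] q [-0.11  0.19  1.73  0.    1.22 -1.78] F [-0.3 -0.5 -1.6] open 0.0608
shift [-0.0005 -0.0002  0.0064] turn [ 0.0008 -0.0022 -0.0016]
```

View pics/side5c.png

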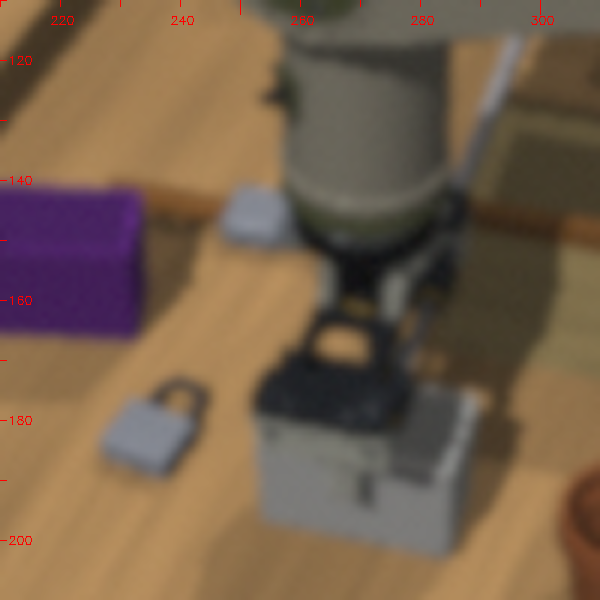

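jog_arm(
  steps=[
    [1, 0, 0, 0.002, 0, 0, 0],
    [1, 0, 0, 0.004, 0, 0, 0],
    [1, 0, 0, 0.006, 0, 0, 0],
    [1, 0, 0, 0.0065, 0, 0, 0],
  ],
)

```text
t: 5.75
tool_pos: [0.5702, -0.0101, 0.0606]
orientation: [0.153, -3.137, -0.001]
force: [0.1, 1.1, -2.3]
opening: 0.0608
```

jog_arm(
  steps=[
    [1, 0, 0, 0.001, 0, 0, 0],
    [1, 0, 0, 0.002, 0, 0, 0],
    [1, 0, 0, 0.002, 0, 0, 0],
  ],
)

```text
t: 6.12
tool_pos: [0.5702, -0.0101, 0.059]
orientation: [0.153, -3.137, -0.001]
force: [-2.5, 0.1, 3.1]
opening: 0.0611
```

Contact is felt: vertical force went from -2 to +3 N at TCP z 0.059, as predicted. I'm releasing and rising.

jog_arm(
  steps=[
    [0, 0, 0, 0, 0, 0, 0],
    [0, 0, 0, 0, 0, 0, 0],
    [0, 0, 0, 0, 0, 0, 0],
  ],
)

```text
t: 6.5
tool_pos: [0.5704, -0.0101, 0.059]
orientation: [0.153, -3.137, -0.0]
force: [-0.4, -0.2, -0.5]
opening: 0.0866
```

jog_arm(
  steps=[
    [0, 0, 0, -0.03, 0, 0, 0],
    [0, 0, 0, -0.08, 0, 0, 0],
    [0, 0, 0, -0.13, 0, 0, 0],
    [0, 0, 0, -0.16, 0, 0, 0],
    [0, 0, 0, -0.16, 0, 0, 0],
  ],
)

```text
t: 7.12
tool_pos: [0.5724, -0.0104, 0.2226]
orientation: [-0.153, 3.132, -0.001]
force: [0.0, -0.2, -0.6]
opening: 0.093
```

Run:
```python
from h import *
tgt((.57,-0.01,.22),0.1)
c=snap("wrist","wrist6")
```

```text
t 7.12 pos [ 0.5724 -0.0104  0.2226] q [-0.11  0.06  1.59  0.    1.49 -1.78] F [ 0.  -0.2 -0.6] open 0.093
shift [0.0023 0.0006 0.0025] turn [0.0037 0.0052 1.5683]
```

View pics/wrist6.png

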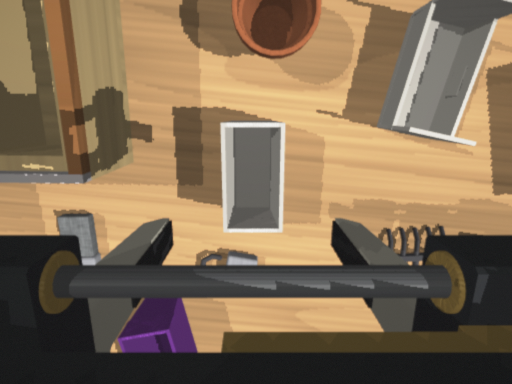

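The pot stands upright and alone on the bench, with rim corners about (220,123), (285,123), (282,232) and (223,232). The lower pot is at the upper right. I'll turn the wrist and look into the bay before regrasping.

Run:
```python
from h import *
c=load("cam_wrist6.npz");crop(c["image"],200,110,305,245,5,"w6crop.png")
tgt((.485,-0.25,.25),0.1)
```

```text
t 7.17 pos [ 0.5712 -0.0102  0.22  ] q [-0.11  0.06  1.59  0.    1.49 -1.78] F [-0.4 -0.5 -0.6] open 0.093
shift [ 0.109  -0.2302 -0.0302] turn [1.5000e-03 1.8000e-03 1.5682e+00]
```

View pics/w6crop.png

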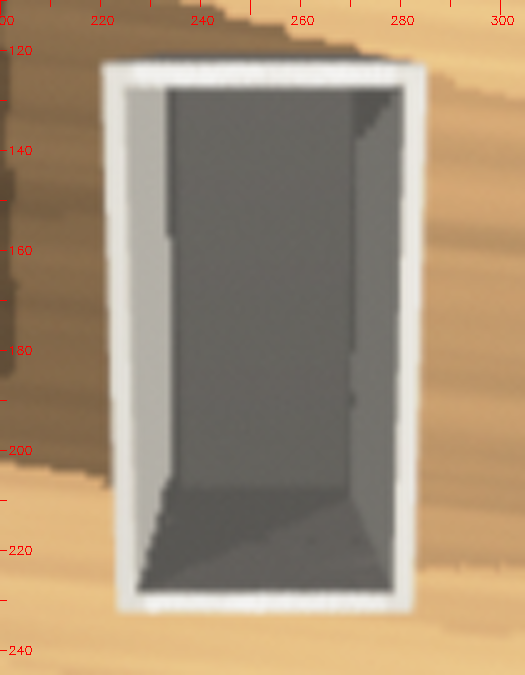

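jog_arm(
  steps=[
    [0, 0.03, -0.05, -0.03, 0, 0, 1.568],
    [0, 0.06, -0.11, -0.03, 0, 0, 1.568],
    [0, 0.09, -0.17, -0.03, 0, 0, 1.568],
    [0, 0.109, -0.22, -0.03, 0, 0, 1.568],
    [0, 0.109, -0.23, -0.03, 0, 0, 1.568],
  ],
)

```text
t: 7.8
tool_pos: [0.4825, -0.2528, 0.2472]
orientation: [-1.295, -2.859, -0.001]
force: [0.7, 0.4, -0.0]
opening: 0.0931
```

Run:
```python
from h import *
tgt((.485,-0.25,.25),0.1)
c=load("cam_wrist6.npz");T=T_wc(c,c["pos"],c["ori"])
P=np.array([ray(c,T,u,v,.078)[:2] for u,v in [(220.3,122.3),(285.3,123),(282.5,232),(223.5,232)]])
print(P.round(4).tolist(),P.mean(0).round(4))
for a,b in [(0,1),(3,2),(0,3),(1,2)]:
    w=P[b]-P[a];print(np.linalg.norm(w).round(4),np.arctan2(w[1],w[0]).round(3))
```

```text
t 7.8 pos [ 0.4825 -0.2528  0.2472] q [-0.58 -0.02  1.62  0.    1.55 -1.3 ] F [ 0.7  0.4 -0. ] open 0.0931
shift [ 0.0005  0.0037 -0.0028] turn [-0.0014 -0.0025  0.6202]
[[0.5166, -0.0471], [0.5112, 0.0149], [0.6225, 0.0259], [0.6285, -0.0358]] [ 0.5697 -0.0105]
0.0622 1.657
0.062 1.668
0.1125 0.1
0.1118 0.098
```

jog_arm(
  steps=[
    [0, 0, 0.004, -0.003, -0.001, -0.0025, 0.62],
    [0, 0, 0.004, -0.003, -0.001, -0.0025, 0.62],
    [0, 0, 0.004, -0.003, -0.001, -0.0025, 0.62],
    [0, 0, 0.004, -0.003, -0.001, -0.0025, 0.62],
    [0, 0, 0.004, -0.003, -0.001, -0.0025, 0.62],
  ],
)

```text
t: 8.43
tool_pos: [0.4848, -0.2496, 0.2479]
orientation: [-2.104, -2.328, 0.001]
force: [0.3, 0.1, 0.7]
opening: 0.093
```

Run:
```python
from h import *
tgt((.485,-0.25,.25),0.1)
c=snap("wrist","wrist7")
cv2.imwrite("pics/wrist7b.png",cv2.resize(c["image"][:,:,::-1],(800,600),interpolation=cv2.INTER_CUBIC))
```

```text
t 8.43 pos [ 0.4848 -0.2496  0.2479] q [-0.57 -0.02  1.62 -0.    1.55 -0.67] F [0.3 0.1 0.7] open 0.093
shift [-0.0004  0.0002 -0.0021] turn [-0.003  -0.002   0.0007]
```

View pics/wrist7b.png

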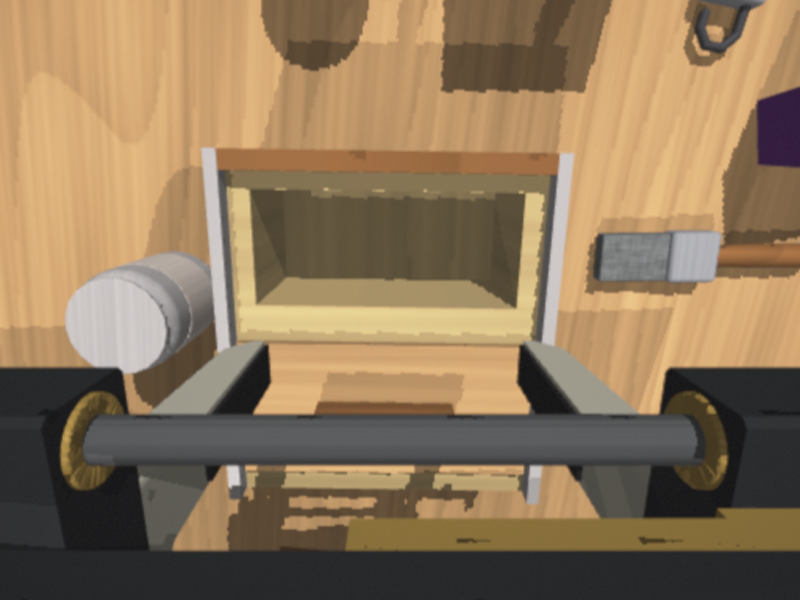

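Run:
```python
from h import *
c=load("cam_wrist7.npz");crop(c["image"],125,85,375,225,3,"w7crop.png")
a=c["image"];crop(a,125,85,245,225,4,"w7cl.png");crop(a,255,85,375,225,4,"w7cr.png")
```

```text
(no output)
```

View pics/w7cl.png

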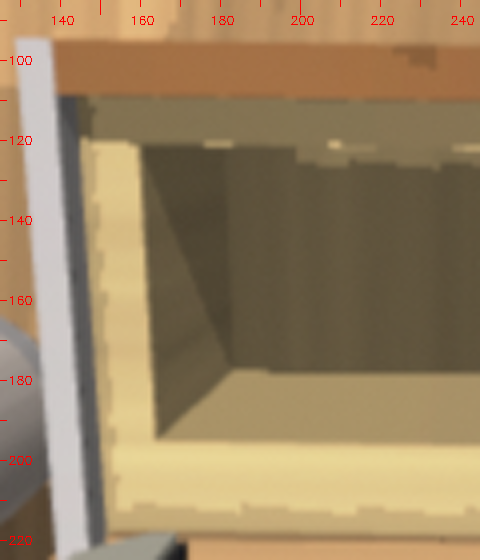

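View pics/w7cr.png

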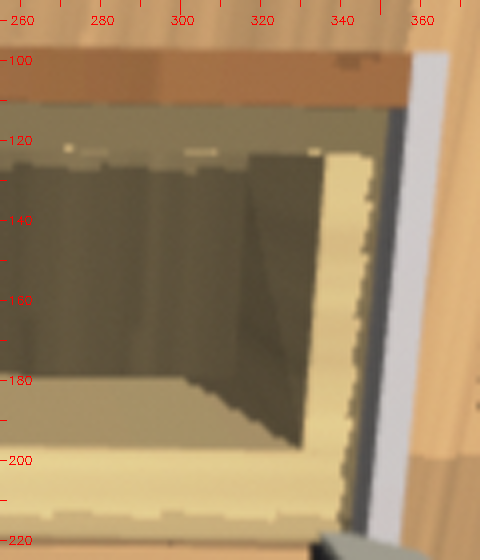

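Run:
```python
from h import *
c=load("cam_wrist7.npz");T=T_wc(c,c["pos"],c["ori"])
def rep(l,z):
    P=np.array([ray(c,T,u,v,z)[:2] for u,v in l]);print(P.round(4).tolist(),P.mean(0).round(4))
    for i in range(len(P)-1):
        w=P[i+1]-P[i];print("  ",np.linalg.norm(w).round(4),np.arctan2(w[1],w[0]).round(3))
    return P
print("pit");rep([(159.5,121),(336,123.5),(331,197.5),(163.5,195),(159.5,121)],.102)
print("floor edge");rep([(183,177.5),(301,179)],.012)
print("rails");rep([(128.5,94.5),(366.5,98)],.116)
```

```text
pit
[[0.3894, -0.1989], [0.5587, -0.1844], [0.566, -0.2579], [0.3954, -0.2725], [0.3894, -0.1989]] [ 0.4598 -0.2225]
   0.1699 0.086
   0.0739 -1.473
   0.1712 -3.057
   0.0738 1.652
floor edge
[[0.3953, -0.2729], [0.5493, -0.2594]] [ 0.4723 -0.2661]
   0.1546 0.087
rails
[[0.3652, -0.1777], [0.5785, -0.1594]] [ 0.4719 -0.1686]
   0.2141 0.085
```

The bay measures 170 x 74 at the top, which matches the description: centre (0.477,-0.228), yaw 0.086. The jar cap is on its left. Next I go above the pot's +x end wall.

Run:
```python
from h import *
tgt((.6234,-.0052,.2),0.099)
```

```text
t 8.47 pos [ 0.4849 -0.2497  0.2483] q [-0.57 -0.02  1.62 -0.    1.55 -0.67] F [ 0.7 -0.4  0.3] open 0.0929
shift [0.2291 0.1628 0.0483] turn [-0.0026 -0.0017  0.0029]
```

jog_arm(
  steps=[
    [0, 0.045, 0.03, 0, 0, 0, 0],
    [0, 0.095, 0.065, 0.005, 0, 0, 0],
    [0, 0.145, 0.1, 0.015, -0.0026, -0.0017, 0.003],
    [0, 0.195, 0.138, 0.03, -0.0026, -0.0017, 0.003],
    [0, 0.226, 0.161, 0.046, -0.0026, -0.0017, 0.003],
  ],
)

```text
t: 9.1
tool_pos: [0.6227, -0.0058, 0.201]
orientation: [-2.104, -2.332, 0.0]
force: [-0.1, 0.5, 0.2]
opening: 0.0927
```

Run:
```python
from h import *
tgt((.6234,-.0052,.06),0.099)
```

```text
t 9.1 pos [ 0.6227 -0.0058  0.201 ] q [-0.09  0.21  1.46  0.    1.47 -0.19] F [-0.1  0.5  0.2] open 0.0927
shift [0.0004 0.0009 0.141 ] turn [-0.0004 -0.0004  0.0034]
```

jog_arm(
  steps=[
    [0.3, 0, 0.001, 0.04, 0, 0, 0.003],
    [0.3, 0, 0.001, 0.08, 0, 0, 0.003],
    [0.3, 0, 0.001, 0.098, 0, 0, 0.003],
    [0.3, 0, 0.001, 0.098, 0, 0, 0.003],
  ],
)

```text
t: 9.6
tool_pos: [0.6223, -0.0057, 0.1013]
orientation: [-2.106, -2.327, 0.003]
force: [0.4, 0.4, -0.3]
opening: 0.0655
```

Run:
```python
from h import *
tgt((.6234,-.0052,.06),0.099)
c=snap("wrist","wrist8")
c=snap("scene","scene8");crop(c["image"],200,150,320,260,6,"s8crop.png")
```

```text
t 9.6 pos [ 0.6223 -0.0057  0.1013] q [-0.09  0.29  1.55  0.    1.3  -0.19] F [ 0.4  0.4 -0.3] open 0.0655
shift [0.0003 0.0013 0.0413] turn [-0.0038 -0.001   0.0009]
```

View pics/wrist8.png

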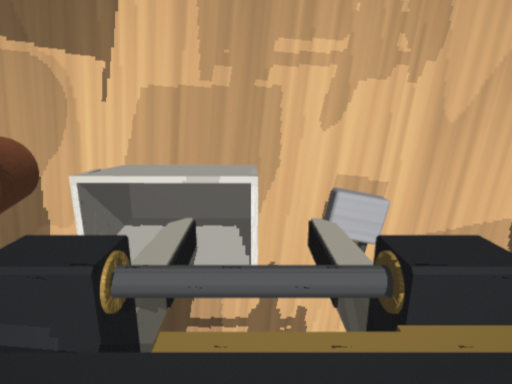

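View pics/s8crop.png

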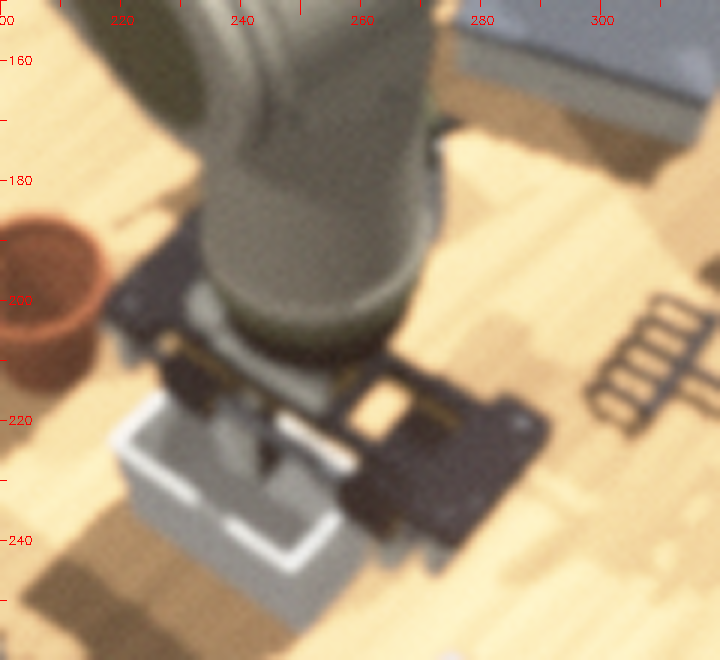

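The +x end wall at column ~254 lies between the fingers (centre 252). I'm going down to pinch.

jog_arm(
  steps=[
    [0.4, 0, 0.001, 0.015, -0.003, 0, 0],
    [0.5, 0, 0.001, 0.03, -0.003, 0, 0],
    [0.5, 0, 0.001, 0.041, -0.003, 0, 0],
    [0.5, 0, 0.001, 0.041, -0.003, 0, 0],
  ],
)

```text
t: 10.2
tool_pos: [0.6243, -0.0057, 0.0618]
orientation: [2.108, 2.329, 0.002]
force: [0.5, -0.4, 0.8]
opening: 0.0465
```

jog_arm(
  steps=[
    [1, 0, 0, 0, 0, 0, 0],
    [1, 0, 0, 0, 0, 0, 0],
    [1, 0, 0, 0, 0, 0, 0],
    [1, 0, 0, 0, 0, 0, 0],
  ],
  force=45,
)

```text
t: 10.7
tool_pos: [0.6245, -0.0057, 0.0621]
orientation: [2.108, 2.328, 0.003]
force: [-0.6, -0.1, 0.1]
opening: 0.011
```

Run:
```python
from h import *
tgt((.6234,-.0052,.06),0.099)
c=snap("wrist","wrist9")
```

```text
t 10.7 pos [ 0.6245 -0.0057  0.0621] q [-0.09  0.33  1.58  0.    1.23 -0.19] F [-0.6 -0.1  0.1] open 0.011
shift [ 0.0006 -0.001   0.0021] turn [ 0.002  -0.0005  0.0005]
```

View pics/wrist9.png

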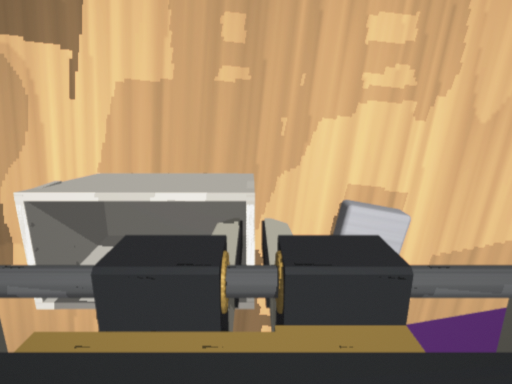

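Still closing (11 mm). A few more rows.

jog_arm(
  steps=[
    [1, 0, 0, 0, 0, 0, 0],
    [1, 0, 0, 0, 0, 0, 0],
    [1, 0, 0, 0, 0, 0, 0],
  ],
  force=45,
)

```text
t: 11.12
tool_pos: [0.6244, -0.0057, 0.062]
orientation: [2.108, 2.328, 0.003]
force: [-0.6, 0.1, -0.1]
opening: 0.0038
```

jog_arm(
  steps=[
    [1, 0, 0, -0.004, 0, 0, 0],
    [1, 0, 0, -0.012, 0, 0, 0],
    [1, 0, 0, -0.022, 0, 0, 0],
    [1, 0, 0, -0.03, 0, 0, 0],
  ],
)

```text
t: 11.62
tool_pos: [0.6248, -0.0058, 0.0932]
orientation: [2.107, 2.328, 0.004]
force: [0.1, -0.4, -2.3]
opening: 0.0037
```

Run:
```python
from h import *
tgt((.5275,-0.2240,.2),0.086)
from plant import robot; print(robot.read_state()["wrist_torque"])
c=snap("wrist","wrist10")
c=snap("side","side10");crop(c["image"],200,110,320,220,6,"side10c.png")
```

```text
t 11.62 pos [ 0.6248 -0.0058  0.0932] q [-0.09  0.3   1.56  0.    1.28 -0.19] F [ 0.1 -0.4 -2.3] open 0.0037
shift [-0.2074 -0.1181 -0.1072] turn [ 0.0028 -0.0003  0.0135]
[ 0.00107657 -0.11251311 -0.00803875]
```

View pics/side10c.png

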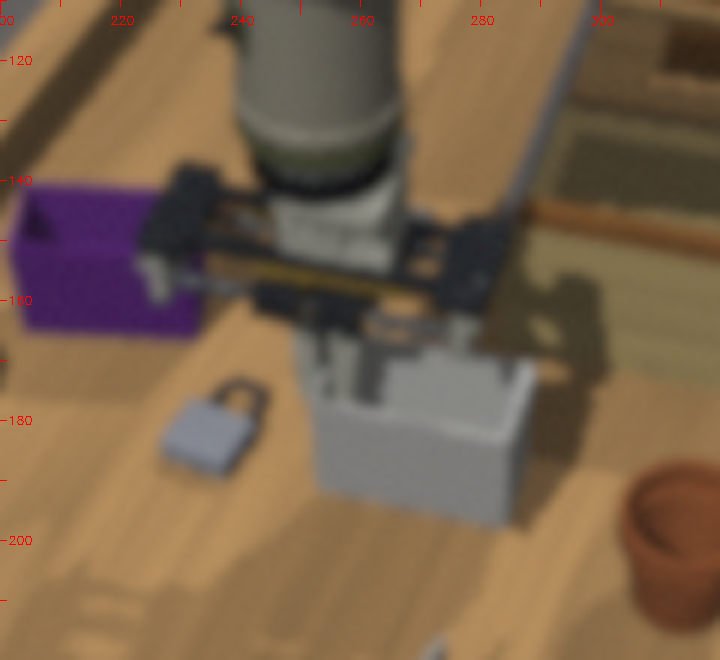

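View pics/wrist10.png

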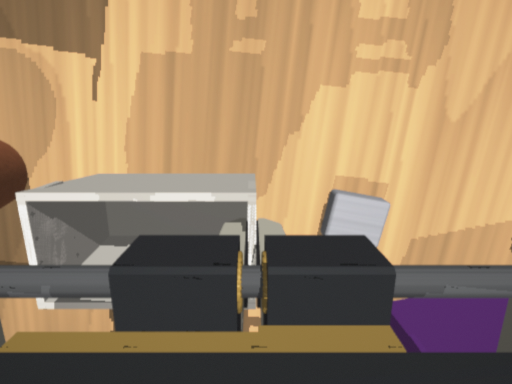

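The pot is held level, pinched by its +x end (force -2.3 N, opening 3.7 mm). Next I go up, then across over the bay.

jog_arm(
  steps=[
    [1, 0, 0, -0.03, 0.001, 0, 0],
    [1, 0, 0, -0.06, 0.003, 0, 0],
    [1, -0.01, -0.006, -0.095, 0.003, 0, 0],
    [1, -0.03, -0.018, -0.115, 0.003, 0, 0],
    [1, -0.06, -0.035, -0.122, 0.003, 0, 0.003],
  ],
)

```text
t: 12.35
tool_pos: [0.5961, -0.0701, 0.2172]
orientation: [2.109, 2.325, 0.003]
force: [0.1, -0.1, -2.8]
opening: 0.0036
```

Run:
```python
from h import *
tgt((.5251,-0.2248,.21),0.086)
```

```text
t 12.35 pos [ 0.5961 -0.0701  0.2172] q [-0.2   0.13  1.51  0.    1.49 -0.3 ] F [ 0.1 -0.1 -2.8] open 0.0036
shift [-0.1471 -0.0857  0.007 ] turn [0.0036 0.0007 0.0115]
```

jog_arm(
  steps=[
    [1, -0.03, -0.017, 0, 0.002, 0, 0.004],
    [1, -0.065, -0.038, 0, 0.003, 0, 0.008],
    [1, -0.105, -0.06, 0.002, 0.003, 0, 0.01],
    [1, -0.135, -0.078, 0.005, 0.003, 0, 0.011],
    [1, -0.147, -0.086, 0.007, 0.003, 0, 0.011],
  ],
)

```text
t: 12.98
tool_pos: [0.523, -0.2269, 0.2092]
orientation: [-2.126, -2.312, 0.001]
force: [0.9, 0.8, -2.3]
opening: 0.0038
```

jog_arm(
  steps=[
    [1, 0, 0, 0, 0, 0, 0],
    [1, 0, 0, 0, 0, 0, 0],
  ],
)

```text
t: 13.22
tool_pos: [0.5231, -0.2263, 0.209]
orientation: [-2.126, -2.312, 0.001]
force: [-0.8, -0.2, -2.2]
opening: 0.0038
```

Run:
```python
from h import *
tgt((.5251,-0.2248,.15),0.086)
c=snap("wrist","wrist11");cv2.imwrite("pics/wrist11b.png",cv2.resize(c["image"][:,:,::-1],(800,600),interpolation=cv2.INTER_CUBIC))
c=snap("scene","scene11");crop(c["image"],70,180,230,330,5,"s11crop.png")
```

```text
t 13.22 pos [ 0.5231 -0.2263  0.209 ] q [-0.5   0.06  1.6  -0.    1.48 -0.58] F [-0.8 -0.2 -2.2] open 0.0038
shift [0.0013 0.0022 0.059 ] turn [-0.0007 -0.0001 -0.002 ]
```

View pics/wrist11b.png

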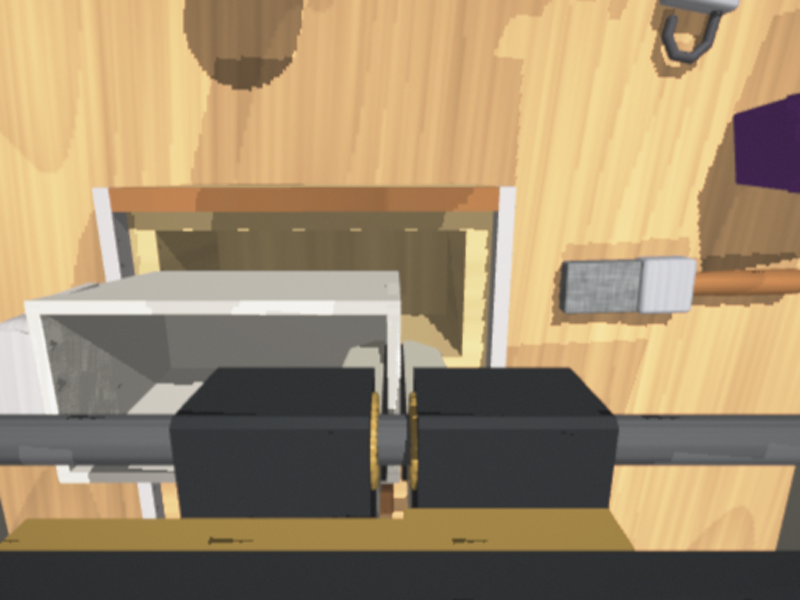

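View pics/s11crop.png

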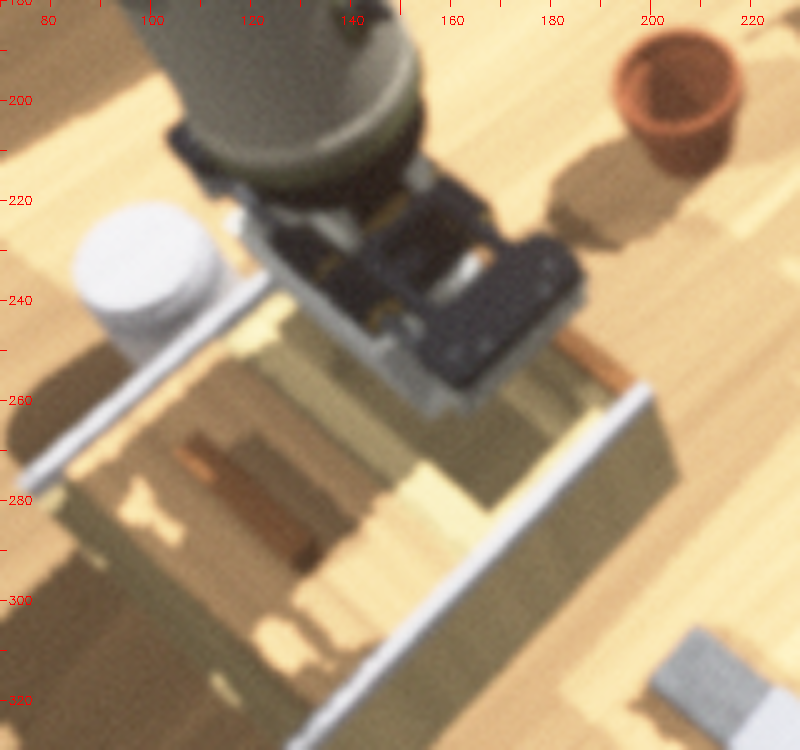

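Run:
```python
from h import *
c=load("cam_wrist11.npz");T=T_wc(c,c["pos"],c["ori"]);crop(c["image"],10,105,270,315,3,"w11crop.png")
B=np.array([.4773,-.2284]);a=.086;M=np.array([[np.cos(a),np.sin(a)],[-np.sin(a),np.cos(a)]])
k=1/1.5625
for n,l,z in [("rim",[(27,303),(400,301),(60,481)],.225),("frame",[(94,188),(515,187)],.116),("pit",[(159,230),(465,230)],.102)]:
    for u,v in l: 
        P=ray(c,T,u*k,v*k,z)[:2];print(n,P.round(4),"bay frame mm",(M@(P-B)*1000).round(1))
```

```text
rim [ 0.4108 -0.2053] bay frame mm [-64.3  28.8]
rim [ 0.522  -0.1954] bay frame mm [47.3 29. ]
rim [ 0.4152 -0.2661] bay frame mm [-65.1 -32.2]
frame [ 0.3663 -0.1777] bay frame mm [-106.2   60.1]
frame [ 0.5786 -0.1595] bay frame mm [106.9  59.9]
pit [ 0.3915 -0.1983] bay frame mm [-82.9  37.3]
pit [ 0.5583 -0.1845] bay frame mm [84.4 36.8]
```

View pics/w11crop.png

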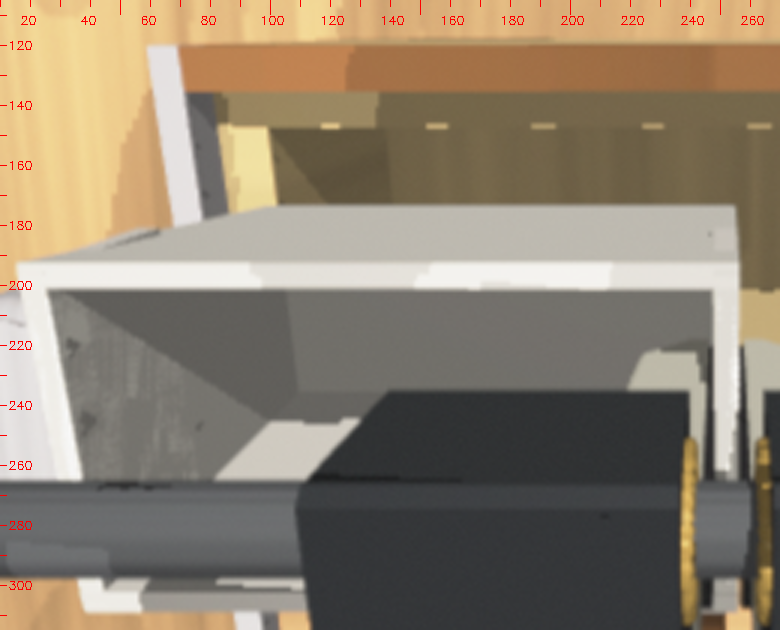

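The held pot's rim in the bay frame spans x -64..47 and y -32..29 mm, with yaw aligned. A +1.6 mm y correction centres it. Lowering.

jog_arm(
  steps=[
    [1, 0.0015, 0.002, 0.01, 0, 0, -0.001],
    [1, 0.0015, 0.002, 0.03, 0, 0, -0.001],
    [1, 0.0015, 0.002, 0.05, 0, 0, -0.001],
    [1, 0.0015, 0.002, 0.065, 0, 0, -0.001],
    [1, 0.0015, 0.002, 0.07, 0, 0, -0.001],
  ],
)

```text
t: 13.95
tool_pos: [0.5243, -0.2239, 0.1371]
orientation: [-2.122, -2.313, 0.002]
force: [0.1, 0.4, -2.4]
opening: 0.0033
```

Run:
```python
from h import *
tgt((.5251,-0.2248,.084),0.086)
c=snap("wrist","wrist12")
c=snap("side","side12");crop(c["image"],250,80,390,190,5,"side12c.png")
```

```text
t 13.95 pos [ 0.5243 -0.2239  0.1371] q [-0.49  0.12  1.68 -0.    1.35 -0.58] F [ 0.1  0.4 -2.4] open 0.0033
shift [-0.0011  0.0009  0.0531] turn [-0.0029 -0.0014 -0.0001]
```

View pics/wrist12.png

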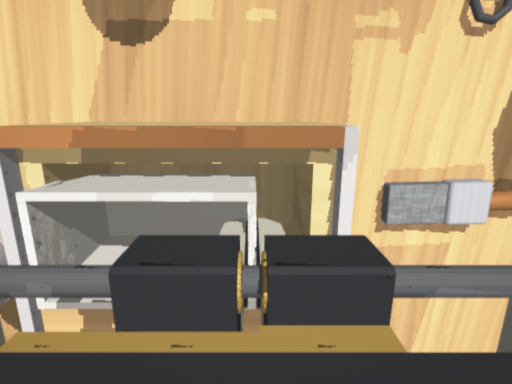

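View pics/side12c.png

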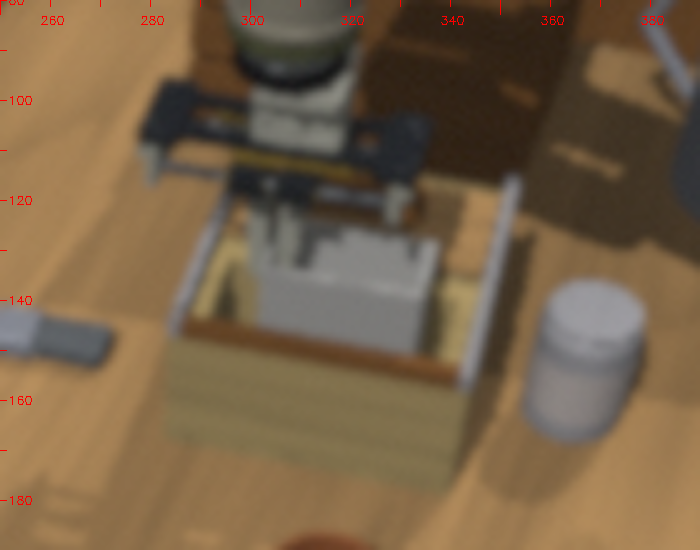

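The pot is entering the bay cleanly: gap at both sides and no side force. Continuing down.

jog_arm(
  steps=[
    [1, -0.001, 0.001, 0.012, -0.002, -0.001, 0],
    [1, -0.001, 0.001, 0.025, -0.002, -0.001, 0],
    [1, -0.001, 0.001, 0.038, -0.002, -0.001, 0],
    [1, -0.001, 0.001, 0.048, -0.002, -0.001, 0],
    [1, -0.001, 0.001, 0.053, -0.002, -0.001, 0],
  ],
)

```text
t: 14.68
tool_pos: [0.5255, -0.2248, 0.0843]
orientation: [-2.124, -2.314, 0.0]
force: [0.3, -0.2, -1.8]
opening: 0.0037
```

jog_arm(
  steps=[
    [1, 0, 0, 0.002, 0, 0, 0],
    [1, 0, 0, 0.005, 0, 0, 0],
    [1, 0, 0, 0.007, 0, 0, 0],
    [1, 0, 0, 0.008, 0, 0, 0],
    [1, 0, 0, 0.008, 0, 0, 0],
  ],
)

```text
t: 15.3
tool_pos: [0.5255, -0.2249, 0.0764]
orientation: [-2.124, -2.314, 0.0]
force: [-0.2, 0.5, -2.4]
opening: 0.004
```

jog_arm(
  steps=[
    [1, 0, 0, 0.001, 0, 0, 0],
    [1, 0, 0, 0.002, 0, 0, 0],
    [1, 0, 0, 0.002, 0, 0, 0],
  ],
)

```text
t: 15.68
tool_pos: [0.5254, -0.2248, 0.0743]
orientation: [-2.124, -2.314, 0.0]
force: [-0.1, -1.1, -1.9]
opening: 0.0037
```

jog_arm(
  steps=[
    [1, 0, 0, 0.001, 0, 0, 0],
    [1, 0, 0, 0.0015, 0, 0, 0],
    [1, 0, 0, 0.0015, 0, 0, 0],
  ],
)

```text
t: 16.05
tool_pos: [0.5256, -0.2249, 0.0739]
orientation: [-2.124, -2.315, 0.0]
force: [-2.6, 1.6, 7.4]
opening: 0.0039
```

Run:
```python
from plant import robot
s=robot.read_state();print(s["force"],s["wrist_torque"],s["tool_pos"])
```

```text
[-2.61245344  1.64849982  7.42960373] [ 0.40687329  0.72387712 -0.01957092] [ 0.52563133 -0.2249197   0.0739003 ]
```

Floor contact at TCP z 0.074, exactly 12 mm above the bench reference. I'm opening the fingers a little, to 20 mm.

jog_arm(
  steps=[
    [0.8, 0, 0, 0, 0, 0, 0],
    [0.8, 0, 0, 0, 0, 0, 0],
    [0.8, 0, 0, 0, 0, 0, 0],
    [0.8, 0, 0, 0, 0, 0, 0],
  ],
)

```text
t: 16.55
tool_pos: [0.5256, -0.2249, 0.0738]
orientation: [-2.124, -2.315, 0.0]
force: [-0.5, -0.7, -0.2]
opening: 0.0183
```

Run:
```python
from h import *
tgt((.5251,-0.2248,.2),0.086)
c=snap("wrist","wrist13")
```

```text
t 16.55 pos [ 0.5256 -0.2249  0.0738] q [-0.49  0.19  1.73 -0.    1.23 -0.58] F [-0.5 -0.7 -0.2] open 0.0183
shift [ 1.000e-04 -5.000e-04 -1.262e-01] turn [-0.0004 -0.0001 -0.    ]
```

View pics/wrist13.png

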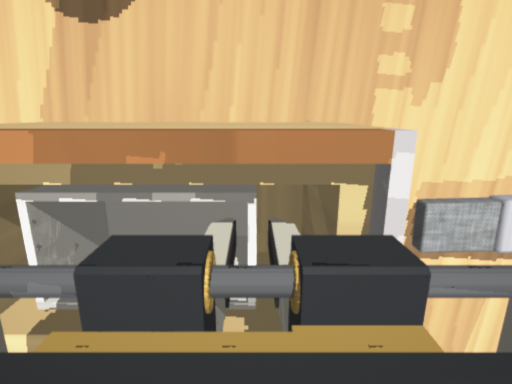

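The fingers are clear of the wall (gaps at both sides of column 252) and the force is about zero. Rising.

jog_arm(
  steps=[
    [0.8, 0, 0, -0.02, 0, 0, 0],
    [0.8, 0, 0, -0.05, 0, 0, 0],
    [0.8, 0, 0, -0.09, 0, 0, 0],
    [0.9, 0, 0, -0.125, 0, 0, 0],
    [1, 0, 0, -0.14, 0, 0, 0],
  ],
)

```text
t: 17.23
tool_pos: [0.5269, -0.2256, 0.2179]
orientation: [2.121, 2.311, 0.002]
force: [0.8, -0.4, 0.1]
opening: 0.0038
```

Run:
```python
from h import *
tgt((.489,-0.367,.215),0.086)
c=snap("wrist","wrist14")
c=snap("scene","scene14")
c=snap("side","side14")
c=load("cam_side0.npz");T=T_wc(c)
print([ray(c,T,u,v,0).round(3) for u,v in [(290,103),(355,122)]])
```

```text
t 17.23 pos [ 0.5269 -0.2256  0.2179] q [-0.49  0.06  1.59 -0.    1.49 -0.58] F [ 0.8 -0.4  0.1] open 0.0038
shift [-0.1376 -0.05    0.0031] turn [ 0.004   0.0029 -0.0001]
[array([ 0.687, -0.562,  0.   ]), array([ 0.385, -0.529,  0.   ])]
```

View pics/wrist14.png

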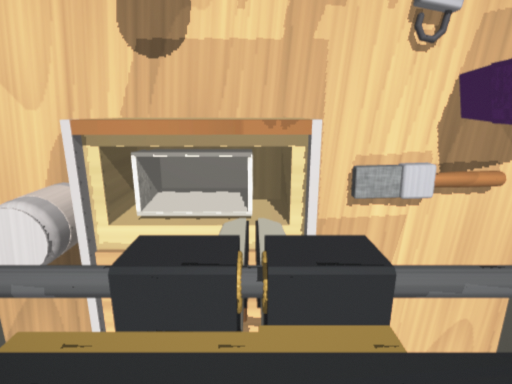

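View pics/scene14.png

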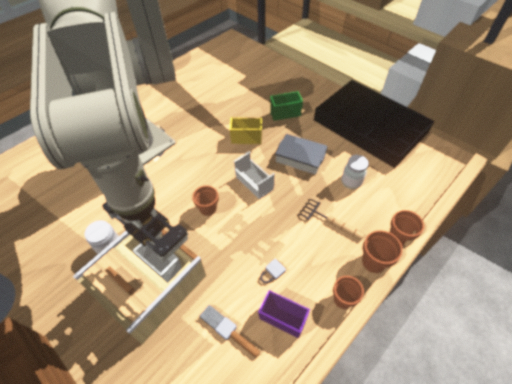

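View pics/side14.png

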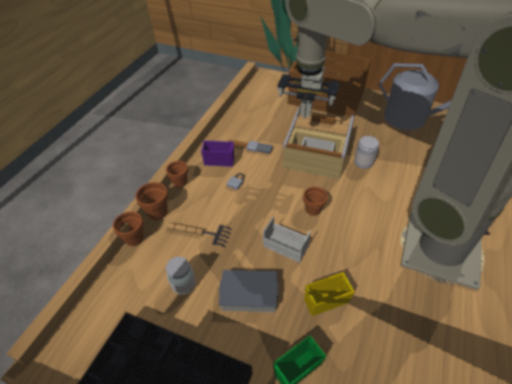

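The pot stands upright in the bay (rim (134,152) to (252,213)), the lower pot is in its place, and the others look untouched. Next I move behind the hatch's grip batten with the fingers shut.

jog_arm(
  steps=[
    [1, -0.03, -0.01, 0, 0.002, 0.001, 0],
    [1, -0.07, -0.025, 0, 0.004, 0.003, 0],
    [1, -0.11, -0.04, 0.002, 0.004, 0.003, 0],
    [1, -0.138, -0.05, 0.003, 0.004, 0.003, 0],
    [1, -0.138, -0.05, 0.003, 0.004, 0.003, 0],
  ],
  force=20,
)

```text
t: 18.0
tool_pos: [0.4862, -0.3679, 0.2086]
orientation: [-2.122, -2.306, 0.002]
force: [-0.7, 0.5, -0.4]
opening: 0.0005
```

Run:
```python
from h import *
tgt((.489,-0.367,.128),0.086)
c=snap("wrist","wrist15")
c=snap("scene","scene15");crop(c["image"],60,190,220,340,5,"s15crop.png")
```

```text
t 18.0 pos [ 0.4862 -0.3679  0.2086] q [-0.73  0.18  1.48 -0.    1.49 -0.81] F [-0.7  0.5 -0.4] open 0.0005
shift [0.0003 0.0034 0.0806] turn [-0.0063 -0.005  -0.0028]
```

View pics/wrist15.png

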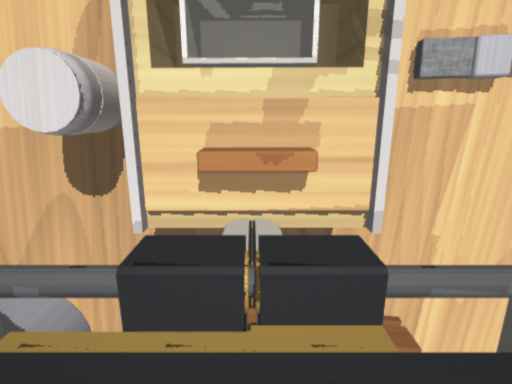

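View pics/s15crop.png

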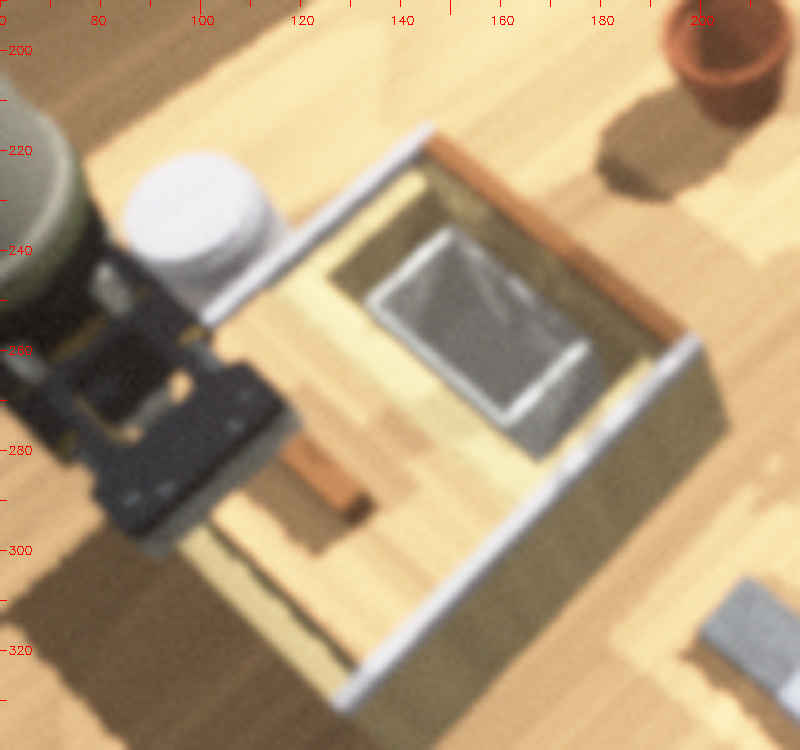

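Run:
```python
from h import *
c=load("cam_wrist15.npz");T=T_wc(c,c["pos"],c["ori"])
B=np.array([.4773,-.2284]);a=.086;M=np.array([[np.cos(a),np.sin(a)],[-np.sin(a),np.cos(a)]])
for u,v in [(197,171),(317,171),(317,152)]:
    P=ray(c,T,u,v,.138)[:2];print(P.round(4),(M@(P-B)*1000).round(1))
print(M@(c["pos"][:2]-B)*1000)
```

```text
[ 0.4422 -0.3462] [ -45.1 -114.4]
[ 0.5317 -0.3388] [  44.7 -114.6]
[ 0.5298 -0.3247] [  44.1 -100.4]
[  -3.14364944 -139.76299736]
```

jog_arm(
  steps=[
    [1, 0, 0.003, 0.02, -0.003, -0.003, -0.002],
    [1, 0, 0.003, 0.05, -0.006, -0.005, -0.002],
    [1, 0, 0.003, 0.068, -0.006, -0.005, -0.002],
    [1, 0, 0.003, 0.078, -0.006, -0.005, -0.002],
    [1, 0, 0.003, 0.078, -0.006, -0.005, -0.002],
  ],
)

```text
t: 18.73
tool_pos: [0.4898, -0.3649, 0.131]
orientation: [-2.122, -2.316, -0.001]
force: [0.2, 0.8, 1.1]
opening: 0.0005
```

Run:
```python
from h import *
tgt((.4773,-0.2284,.13),0.086)
c=snap("side","side16");crop(c["image"],260,70,380,180,6,"side16c.png")
```

```text
t 18.73 pos [ 0.4898 -0.3649  0.131 ] q [-0.72  0.23  1.57  0.    1.35 -0.81] F [0.2 0.8 1.1] open 0.0005
shift [ 0.1371 -0.0005  0.0011] turn [ 0.0001 -0.0008  0.0017]
```

View pics/side16c.png

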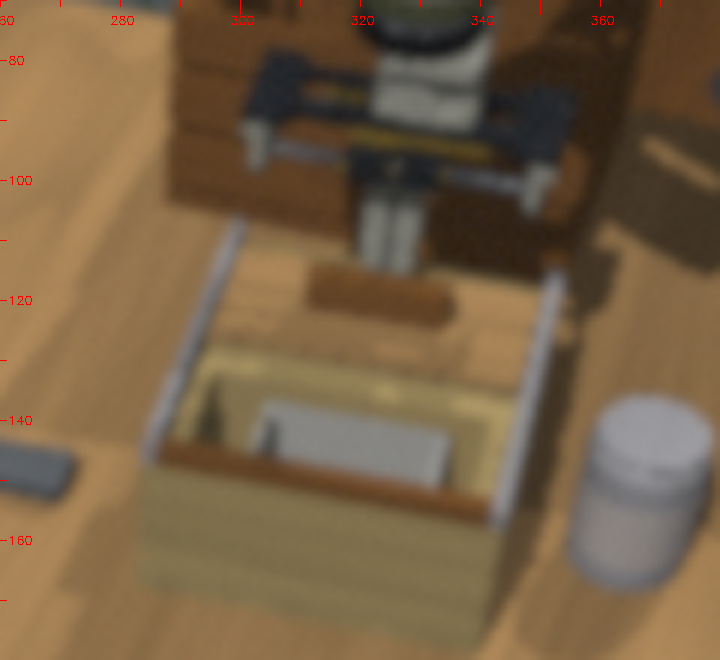

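jog_arm(
  steps=[
    [1, 0.01, 0, 0, 0, 0, 0],
    [1, 0.02, 0, 0, 0, 0, 0],
    [1, 0.035, 0, 0, 0, 0, 0],
    [1, 0.05, 0, 0, 0, 0, 0],
    [1, 0.06, 0, 0, 0, 0, 0],
  ],
)

```text
t: 19.4
tool_pos: [0.485, -0.3044, 0.1321]
orientation: [2.12, 2.316, 0.001]
force: [1.2, -1.4, 1.3]
opening: 0.0004
```

jog_arm(
  steps=[
    [1, 0.012, 0, 0, 0, 0, 0],
    [1, 0.024, 0, 0, 0, 0, 0],
    [1, 0.036, 0, 0, 0, 0, 0],
    [1, 0.044, 0, 0, 0, 0, 0],
    [1, 0.048, 0, 0, 0, 0, 0],
  ],
)

```text
t: 20.02
tool_pos: [0.4807, -0.256, 0.132]
orientation: [2.12, 2.317, 0.001]
force: [1.5, -2.4, -0.0]
opening: 0.0005
```

Run:
```python
from h import *
tgt((.4773,-0.2284,.13),0.086)
c=snap("side","side17");crop(c["image"],260,70,380,180,6,"side17c.png")
```

```text
t 20.02 pos [ 0.4807 -0.256   0.132 ] q [-0.58  0.05  1.76  0.    1.33 -0.67] F [ 1.5 -2.4 -0. ] open 0.0005
shift [ 0.0278 -0.0009  0.002 ] turn [0.0013 0.0003 0.0025]
```

View pics/side17c.png

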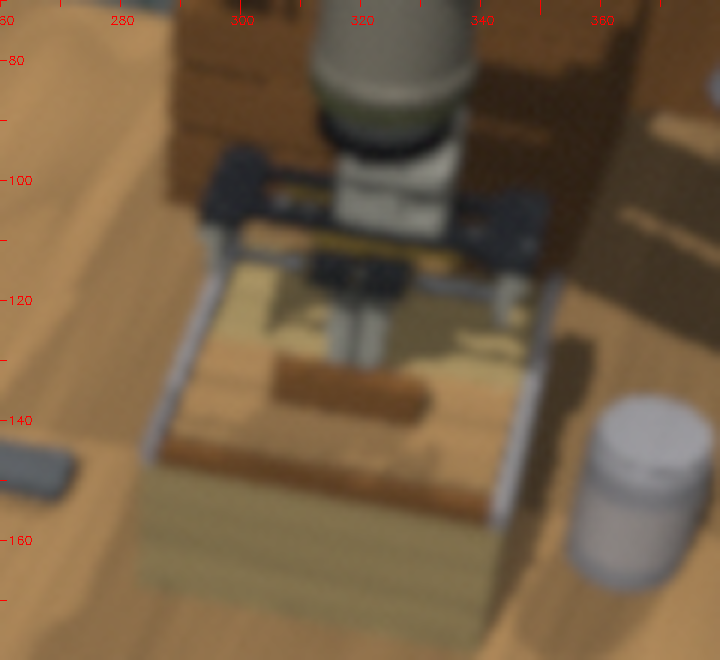

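The hatch follows the push (about 2–3 N) and is nearly shut. I'm continuing slowly until the stop is felt.

jog_arm(
  steps=[
    [1, 0.003, 0, 0, 0, 0, 0],
    [1, 0.006, 0, 0, 0, 0, 0],
    [1, 0.008, 0, 0, 0, 0, 0],
    [1, 0.009, 0, 0, 0, 0, 0],
  ],
)

```text
t: 20.58
tool_pos: [0.4797, -0.2467, 0.1319]
orientation: [2.121, 2.317, 0.001]
force: [-0.2, -1.8, 0.4]
opening: 0.0004
```

jog_arm(
  steps=[
    [1, 0.001, 0, 0, 0, 0, 0],
    [1, 0.002, 0, 0, 0, 0, 0],
    [1, 0.002, 0, 0, 0, 0, 0],
  ],
)

```text
t: 20.95
tool_pos: [0.4796, -0.2446, 0.1319]
orientation: [2.121, 2.317, 0.001]
force: [0.2, -1.2, -0.0]
opening: 0.0004
```

jog_arm(
  steps=[
    [1, 0.001, 0, 0, 0, 0, 0],
    [1, 0.002, 0, 0, 0, 0, 0],
    [1, 0.002, 0, 0, 0, 0, 0],
  ],
)

```text
t: 21.32
tool_pos: [0.4795, -0.2442, 0.1319]
orientation: [2.12, 2.315, -0.001]
force: [3.0, -8.4, -3.5]
opening: 0.0007
```

jog_arm(
  steps=[
    [1, 0.001, 0, 0, 0, 0, 0],
    [1, 0.002, 0, 0, 0, 0, 0],
    [1, 0.002, 0, 0, 0, 0, 0],
  ],
)

```text
t: 21.7
tool_pos: [0.4795, -0.2441, 0.1319]
orientation: [2.118, 2.312, -0.004]
force: [3.2, -10.9, -5.0]
opening: 0.0003
```

Hard stop: force rose to 11 N with no further motion. I'm backing off and rising to check.

jog_arm(
  steps=[
    [1, -0.006, 0, 0, 0, 0, 0],
    [1, -0.025, 0, 0, 0, 0, 0],
    [1, -0.04, 0, -0.03, 0, 0, 0],
    [1, -0.05, 0, -0.08, 0, 0, 0],
    [1, -0.05, 0, -0.11, 0, 0, 0],
  ],
)

```text
t: 22.32
tool_pos: [0.4841, -0.2952, 0.245]
orientation: [2.118, 2.309, -0.004]
force: [0.8, 0.5, -0.4]
opening: 0.0007
```

jog_arm(
  steps=[
    [1, 0.02, 0, -0.02, 0, 0, 0],
    [1, 0.04, 0, -0.02, 0, 0, 0],
    [1, 0.04, 0, -0.02, 0, 0, 0],
  ],
)

```text
t: 22.7
tool_pos: [0.4802, -0.254, 0.2635]
orientation: [2.117, 2.312, -0.004]
force: [0.1, -0.6, -1.4]
opening: 0.0006
```

Run:
```python
from h import *
tgt((.4773,-0.2284,.13),0.086)
c=snap("wrist","wrist18")
c=snap("scene","scene18")
c=snap("side","side18")
```

```text
t 22.7 pos [ 0.4802 -0.254   0.2635] q [-0.58 -0.04  1.61 -0.    1.57 -0.67] F [ 0.1 -0.6 -1.4] open 0.0006
shift [ 0.0266 -0.001   0.1333] turn [0.0027 0.0066 0.0019]
```

View pics/wrist18.png

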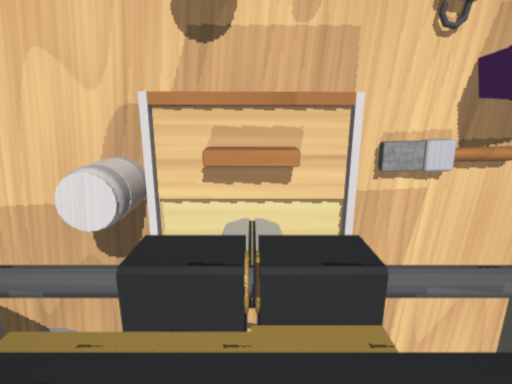

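View pics/scene18.png

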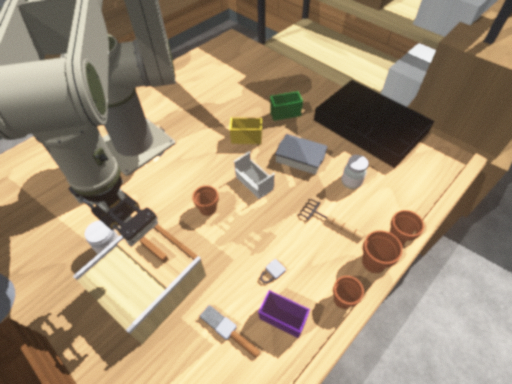

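View pics/side18.png

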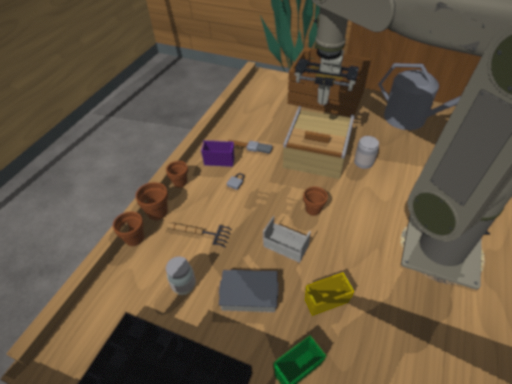

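The hatch is shut in all three views: its board meets the frame strip at row ~105 in the wrist view. I'll measure the batten and compare the lower pot and bystanders with the start.

Run:
```python
from h import *
c=load("cam_wrist18.npz");T=T_wc(c,c["pos"],c["ori"])
B=np.array([.4773,-.2284]);a=.086;M=np.array([[np.cos(a),np.sin(a)],[-np.sin(a),np.cos(a)]])
for u,v,z in [(203,166,.138),(300,166,.138),(300,149.5,.138),(250,105,.116)]:
    P=ray(c,T,u,v,z)[:2];print((M@(P-B)*1000).round(1))
crop(c["image"],130,80,380,240,3,"w18crop.png")
c=load("cam_scene18.npz");d=load("cam_scene1.npz")
A=np.hstack([d["image"][130:240,180:300],c["image"][130:240,180:300]])
cv2.imwrite("pics/cmp_scene.png",cv2.resize(A[:,:,::-1],None,fx=3,fy=3,interpolation=cv2.INTER_CUBIC))
# shift of patches
for n,(x0,y0,x1,y1) in dict(lowerfront=(254,178,276,200),clay=(190,183,222,217),padlock=(255,255,292,290),seed=(272,132,330,172),rake=(298,195,360,240),brush=(195,300,265,360),jar=(80,215,118,250)).items():
    p=d["image"][y0:y1,x0:x1];s=c["image"][y0-6:y1+6,x0-6:x1+6]
    r=cv2.matchTemplate(s,p,cv2.TM_CCOEFF_NORMED);_,m,_,l=cv2.minMaxLoc(r);print(n,round(m,3),(l[0]-6,l[1]-6))
```

```text
[-44.8  -7.2]
[45.3 -7.2]
[44.6  8.1]
[-1.2 47.8]
lowerfront 0.832 (0, 0)
clay 0.927 (-1, 0)
padlock 0.999 (0, 0)
seed 0.848 (0, 0)
rake 0.972 (0, 0)
brush 0.999 (0, 0)
jar 0.322 (-6, 6)
```

View pics/w18crop.png

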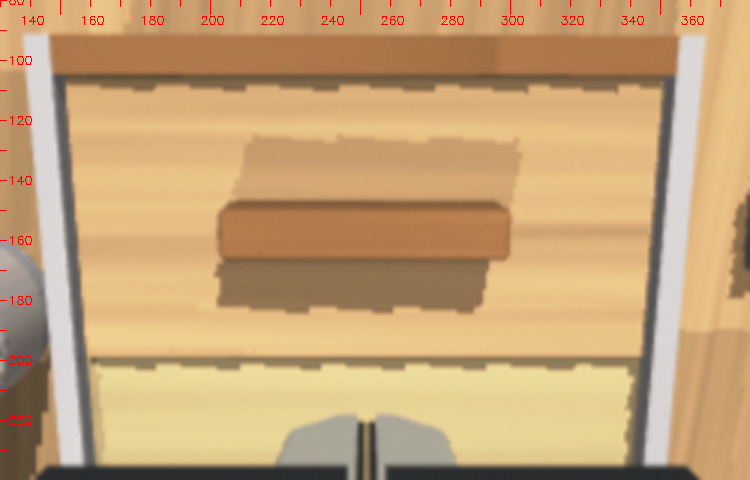

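View pics/cmp_scene.png

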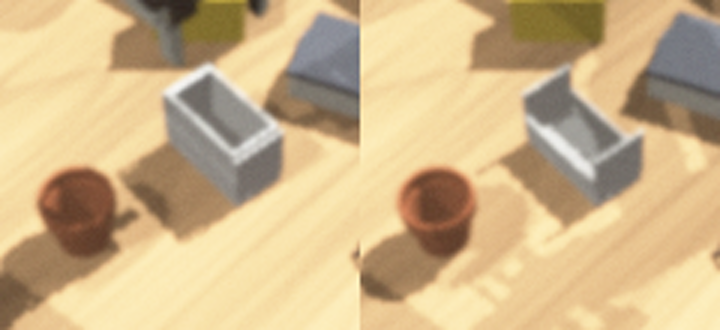

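Run:
```python
from plant import robot
s=robot.read_state();print(s["t"],s["force"].round(1),s["tool_pos"])
print(robot.close_job())
```

```text
22.85 [ 0.1 -0.2  0.8] [ 0.48000801 -0.25507858  0.26309902]
the job is handed in; nothing more can be done
None
```

The job is done and handed in at 22.9 s, well under the 72 s limit.

**What I did:** I lifted the upper pot straight up by its long sides, stood it on the bare bench and let go. I then pinched its +x end wall, lowered it upright to the bay floor, released it, and pushed the hatch shut against its stop.

**Last checks:**
- **Pot in the bay:** it met the floor at the predicted height, 12 mm above the bench reference. It stood upright and level in the view before the hatch covered it.
- **Hatch:** the push rose to 11 N with no further movement. Afterwards the batten's centre measured about 0.5 mm from the bay's centre, which is within calibration.
- **Lower pot and other things:** image matching showed no shift for the lower pot, padlock, rake, brush and seed box. The clay pot showed a 1-pixel difference, which I put down to changed shadow.
- **One check that failed:** the match for the white jar-like item beside the chest did not work, because the arm and its shadow covered it in the scene view. The side view shows it in the same place as at the start.

At hand-in the arm was clear above the chest and touching nothing.

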